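# Clamp a bamboo cane upright with a one-hand bar clamp

### The arm

A 6-joint arm with a two-finger parallel gripper is mounted at the origin on the work surface. World frame = base frame: x ahead of the robot, y to its left, z up, the work surface at z = 0. Lengths are in m, angles in rad, forces in N, time in s.
With the tool pointing down it reaches from about 0.325 to 0.85 m from the base axis. Payload 15.5 kg.
Tool frame: the origin (TCP) lies midway between the tips of the shut fingers; the grasp point (between the pads) lies 19 mm behind it (bot.grip_point_offset is the distance from the TCP to the grasp point, in m); z points along the fingers, y is the direction in which the jaws open and shut (so a half turn about z gives the same grasp; the last joint's range is limited). The gripper opens to 91 mm and grips with 3 to 60 N. Pads are 32 mm wide; open, the fingers measure 118 mm over their backs; the gripper's body (76 mm by 178 mm) begins 60 mm behind the grasp point.
Start: joints at [-0.096, 0.494, 1.345, -0, 1.302, -0.096], TCP at [0.625, 0, 0.214] pointing down, gripper open.
Joint ranges: [-2.91, 2.91], [-0.82, 2.16], [0.22, 2.67], [-1.22, 4.37], [0.12, 2.79], [-3.08, 3.08]. Speed limits (rad/s): [1.89, 1.89, 2.57, 3.01, 3.01, 3.01].

### API

Orientations are given as a unit quaternion [w, x, y, z].
In Python, from cell import bot, viewer, ticket gives the robot as it stands. The module is installed in compiled form; this text tells all that it offers.
- The arm moves only by the tool jog_arm, never from a script. Its argument "steps" is a list of rows, each a list of 7 numbers: the shift along the tool's x, y, z in mm, then the turn, a rotation vector about the tool's x, y, z in rad, then the finger opening in mm, from 0 to 91.2. A call has 1 to 12 rows; each row is the pose to reach, as a shift and turn from the pose measured when the call began, along the tool's axes at that moment; what a row does not reach only later rows make up. A row lasts 1/8 s, in which the tool goes at most 62.5 mm and 10.7 degrees, less where a joint would pass 70% of its speed; a pose out of reach is approached as far as the arm can. A call with a gripper value outside its range is refused whole. The fingers move at their own pace and stop on an object; "force" is the grip in N (left out, the last holds). Time passes only in rows, so rows that repeat a pose let the fingers close. It gives the time, the measured TCP pose, the force and the opening at its end, in the units of the state.
- bot.state(): the state, without advancing time (a new reading comes with each control period).
- viewer.capture(name): name is "scene" or "side" or "wrist"; returns a dict with "pixels" (384x512x3 uint8, red, green, blue), "fx", "fy", "cx", "cy" (pixels), "cam_to_world" (4x4, takes a point from camera to world coordinates); the wrist camera has in their place "tool_from_camera" (4x4, takes a point from camera to tool coordinates, whose origin is the TCP and whose axes are the flange's). Camera axes: x right, y down, z forward; pixel columns grow to the right and rows downward; lengths in m; the calibration is good to about 2 mm. A picture is of the moment at which its call begins: read the wrist's pose just before it. There is no depth.
- ticket.finish_job(): hands the job in, once; it reports no verdict.
Trained networks look in a picture, given as the dict that the camera call returned (one of the last four; its "shot" number tells which), for a name from the list of things; names that differ only in an ending like _2 or _b are one class to them, and where a whole thing is asked for, a point or a joint stands for the part that bears it (a point fixed in the world has none). Each returns a list of dicts, best first, with "p" (0 to 1); they miss things now and then, are a little off and sometimes report something else, mostly with a low value. They report only what shows in the picture. A call takes as long as a camera call. They do not tell look-alikes from the thing itself.
- viewer.search_frame(query, picture): "point" ([column, row] in pixels, amid what is visible of it).
- viewer.silhouettes(query, picture): "mask" (384x512 bool, what is visible of it) and "point" ([column, row] in pixels, amid what is visible of it).
The state is a dict: "clock": time; "qpos": joint angles; "dq": joint speeds; "tau": joint torques, N m; "position": TCP position; "tcp_rot": TCP orientation; "ft_force": force on the tool from outside, world axes, zero at the start; "torque": the same for the moment, N m; "width": opening from 0.0 (shut) to 1.0 (fully open).
Only numpy, scipy, OpenCV 4.12 (cv2) and the standard library are available. Lean on these libraries where they do the work, as an engineer would, in place of code of your own. Each camera call takes 0.05 s, during which the arm holds its last target.

### The job

Stand the bamboo cane upright in the bored hole of the timber block, right down on the bottom of the hole, and let go of it. Then pump the bar clamp's trigger, working the jaw by the trigger alone, until the jaw holds the cane firmly against the fixed jaw, without crushing the thin cane. Finish while you are still squeezing the trigger so that I can work on the cane, and leave the other things on the shelf alone.

Things in the scene. Friction and masses are not known exactly. Their poses are not given: they have to be found in the camera images.
- cane_mid (a point): centre of the loose bamboo cane offcut: a thin-walled tube 28 mm in diameter, 160 mm long, 35 to 65 g, standing on its cut end on the shelf; this point lies on its axis half-way up (80 mm above its foot), z along the cane. Grip it within 55 mm of its top, so that the fingers stay above the clamp's jaws
- jig: clamping jig fixed to the shelf: block 135 x 230 mm, 45 mm high, with a hole and a one-hand bar clamp bolted flat on it. Origin on the hole's axis at shelf level, z up. The bar runs along y at x = -55 mm; two jaws reach to +x, either side of the hole, 53 to 87 mm above the shelf; pistol handle and trigger reach side by side to -x, past the block's edge, to x = -170 mm. Casing top 94 mm
- bore (a point): centre of the hole's mouth, 45 mm above the shelf: 32 mm wide, 25 mm deep with a flat bottom (20 mm above the shelf), slightly chamfered; axes as jig. With the cane in the hole its top stands 180 mm above the shelf
- jaw_face (a point): centre of the flat rubber face (30 mm wide, 34 mm high, 70 mm above the shelf) of the clamp's moving jaw, at the end of the bar on the +y side of the hole; it travels to -y of jig. Only the trigger shall move it. Axes as jig
- bar (a joint): travel (m) of bar and moving jaw towards the fixed jaw, 0 to 0.035, at first 0 to 0.008. It touches a cane centred in the hole at about 0.018 and presses it on the fixed jaw from about 0.0195. Stiff (6 N); it moves forward only and stays when the trigger is let go
- trigger (a joint): angle (rad) of the trigger: 0 let out, 0.165 fully squeezed (at its stop); positive is to -y of jig, towards the handle. A full squeeze draws the jaw on by about 4 mm, so several are needed; let go, a spring takes the trigger back to 0 within 0.3 s while the jaw stays. With the cane clamped the trigger stops part-way
- trigger_face (a point): place for a finger on the trigger: centre of its outer (+y) face (swell 18 mm long, blade 9 mm thick, 22 high), 70 mm above the shelf, 94 mm from the pivot; x = -118, y = -46 mm of jig let out, y = -61 squeezed. Moving it takes up to 10 N; the rest of the push acts on the cane about doubled: 15 to 35 N here is a good squeeze, over 45 N (70 N at the jaw) cracks the cane
- handle_back (a point): opposite place on the handle: its outer (-y) face, x = -118, y = -92 mm of jig. The handle (18 mm thick, 24 high) does not give, only the trigger moves: together 46 mm let out, 31 squeezed, their middle shifting 7.75 mm to -y. Centre evenly closing fingers on the squeezed state (y = -76.5), opened to 66 mm or more; while only the trigger's finger bears it may push with twice the set grip
- pots: two nested terracotta pots, 94 mm wide and 107 mm high, loose; origin under their centre. Leave them alone
- padlock: a steel padlock lying flat, 40 x 46 x 20 mm with its shackle to +x, loose; origin under the centre of its case. Leave it alone
- bulb_planter: an orange plastic bulb planter standing on its tube, 66 mm wide, 210 mm high with a cross handle 100 mm long on top along y, loose; origin under its centre. Leave it alone
- rest_face (a point): centre of the face of the clamp's fixed jaw, rubber-faced, part of its casing; the flat face (30 mm wide, 34 mm high, 70 mm above the shelf) looks to +y of jig and lies at y = -15.5 mm there, 1.5 mm from a cane centred in the hole. Its pad is jig_c18
- cane_foot (a point): centre of the cane's lower end, 80 mm below cane_mid along the cane
Things that resemble listed ones, but are neither listed nor needed, are in the scene too. What is shaped like the part that bears cane_mid but orange, pink or purple is not meant.

How it is judged:
On the way, in this order (a step that is already met when the one before it is completed fails the run):
1. the cane stands in the hole, right down, and is let go, the jaw still off it (horizontal distance between cane_foot and bore below 0.005 m and z of cane_foot in the frame of bore below -0.022 m and angle between cane_mid's own z axis and vertical below 0.12 rad and contact force between each of the fingers, bar and cane below 0.3 N), for 0.2 s.
2. the trigger has been pumped until the jaw presses the cane on the fixed jaw (contact force between bar and cane above 8 N and contact force between jig_c18 and cane above 6 N and contact force between the fingers and trigger above 4 N), for 0.2 s.
At the end, for the whole second after the job is handed in: Fingers still squeeze the trigger (over 4 N, off its rest); the moving jaw presses the cane with over 8 N (never over 70 N) on the fixed jaw (over 6 N); the cane rests on the bottom of the hole (within 4 mm of the bottom, 5 mm of the axis), upright within 4 degrees, not touched by the fingers (all of step 2 and value of joint trigger above 0.008 rad and contact force between the fingers and cane below 0.3 N and horizontal distance between cane_foot and bore below 0.005 m and z of cane_foot in the frame of bore below -0.021 m and angle between cane_mid's own z axis and vertical below 0.07 rad and linear speed of cane below 0.02 m/s); the arm keeps its last pose, push and grip.
It fails at once if the cane is crushed: more than 70 N at the jaw (contact force between bar and cane above 70 N).
It fails at once if the moving jaw is pushed directly instead of by the trigger (contact force between any of the fingers, the arm and bar above 6 N).
It fails at once if the pots are disturbed (more than 20 mm) (distance of pots from where it was at the start of the episode above 0.02 m).
It fails at once if the padlock is disturbed (more than 20 mm) (distance of padlock from where it was at the start of the episode above 0.02 m).
It fails at once if the bulb planter is disturbed (more than 20 mm) (distance of bulb_planter from where it was at the start of the episode above 0.02 m).
It also fails if it takes over 70 s, if anything falls off the work surface, if the arm or the gripper's body presses on something with over 40 N, if the wrist force passes 120 N, or if a joint passes its speed limit or range.

## Working session

There is one attempt and no reset: what is moved stays moved. The work goes in short steps, Python scripts to look and compute and a tool call to move; the robot and the scene stay as the last step left them, time stands still between calls to the robot, and variables do not carry over. Pictures are saved under pics/ and viewed, and the job is handed in when it is done.

Besides the shell and the picture viewer there is one more tool, called as name([rows], argument=value, ...), one row to a line, values as JSON. jog_arm: Moves the arm, as the interface text tells. Its arguments: {"type":"object","properties":{"steps":{"type":"array"},"force":{"type":"number"}},"required":["steps"]}

```bash
mkdir -p pics; ls; cat > h.py <<'E'
import numpy as np, cv2
from cell import bot, viewer, ticket
from scipy.spatial.transform import Rotation as R
def save(p,name,s=1.5): cv2.imwrite('pics/'+name+'.png',cv2.resize(p['pixels'][:,:,::-1],None,fx=s,fy=s,interpolation=cv2.INTER_CUBIC))
def Rq(q): return R.from_quat(np.roll(q,-1)).as_matrix()
def c2w(p,st=None):
    if 'cam_to_world' in p: return np.array(p['cam_to_world'])
    T=np.eye(4);T[:3,:3]=Rq(st['tcp_rot']);T[:3,3]=st['position'];return T@np.array(p['tool_from_camera'])
def ray(p,uv,T):
    d=np.array([(uv[0]-p['cx'])/p['fx'],(uv[1]-p['cy'])/p['fy'],1.]);return T[:3,3],T[:3,:3]@d
def onz(p,uv,T,z):
    o,d=ray(p,uv,T);return o+d*(z-o[2])/d[2]
def proj(p,P,T):
    c=np.linalg.inv(T)@np.append(P,1);return np.array([p['fx']*c[0]/c[2]+p['cx'],p['fy']*c[1]/c[2]+p['cy']])
def tri(rs):
    A=np.zeros((3,3));b=np.zeros(3)
    for o,d in rs:
        d=d/np.linalg.norm(d);M=np.eye(3)-np.outer(d,d);A+=M;b+=M@o
    return np.linalg.solve(A,b)
E
python3 - <<'E'
from h import *
st=bot.state();print(st)
for n in ['scene','side','wrist']:
    s=bot.state();p=viewer.capture(n);save(p,n+'0');T=c2w(p,s);print(n,p['fx'],p['cx'],p['cy'],T.round(3).tolist())
    for q in ['cane_mid','jig','bore','jaw_face','rest_face','trigger_face','handle_back','pots','padlock','bulb_planter']:
        print(q,[(np.round(r['point']).tolist(),round(r['p'],2)) for r in viewer.search_frame(q,p)[:4]])
E
```

```text
pics
{'clock': 0.0, 'qpos': array([-9.54691648e-02,  4.94180922e-01,  1.34614894e+00,  2.30198609e-06,
        1.30251204e+00, -9.54798804e-02]), 'dq': array([-7.64237852e-04, -1.83013964e-04,  6.49707827e-04, -5.16730258e-05,
       -4.99064565e-05, -9.98948898e-04]), 'tau': array([-1.07322368e-03, -8.78814626e+01, -3.81857479e+01,  7.05250050e-02,
        5.33505273e-02, -1.50444166e-04]), 'position': array([6.24604869e-01, 6.10969072e-05, 2.13333645e-01]), 'tcp_rot': array([-4.82476690e-04,  7.07103071e-01,  7.07110216e-01, -3.96704843e-04]), 'ft_force': array([-1.06525637, -0.04531734, -0.67309744]), 'torque': array([0.00958073, 0.02414077, 0.02953085]), 'width': 1.001935821624347}
scene 356.26049597703667 256.17505295219274 188.06283360151093 [[0.821, 0.475, -0.316, 0.908], [0.57, -0.684, 0.454, -0.515], [-0.0, -0.554, -0.833, 0.983], [0.0, 0.0, 0.0, 1.0]]
cane_mid [([134.0, 312.0], 0.83), ([126.0, 291.0], 0.78), ([164.0, 282.0], 0.71), ([164.0, 312.0], 0.64)]
jig [([275.0, 171.0], 0.56)]
bore [([276.0, 177.0], 0.93)]
jaw_face [([255.0, 175.0], 0.46)]
rest_face [([280.0, 174.0],
[... 598 characters left out ...]
[234.0, 166.0], 0.81)]
trigger_face []
handle_back [([210.0, 92.0], 0.68), ([234.0, 166.0], 0.58)]
pots [([275.0, 244.0], 0.89), ([233.0, 168.0], 0.35)]
padlock [([232.0, 168.0], 0.67), ([312.0, 242.0], 0.54)]
bulb_planter [([212.0, 94.0], 0.93)]
wrist 294.1688196848235 256.7257546488053 189.93115393720876 [[1.0, 0.0, 0.0, 0.626], [0.0, -0.961, -0.277, 0.079], [0.0, 0.277, -0.961, 0.383], [0.0, 0.0, 0.0, 1.0]]
cane_mid []
jig [([207.0, 88.0], 0.55)]
bore [([209.0, 89.0], 0.9)]
jaw_face [([184.0, 35.0], 0.71)]
rest_face [([208.0, 85.0], 0.89)]
trigger_face [([114.0, 72.0], 0.91)]
handle_back [([207.0, 89.0], 0.83)]
pots [([166.0, 322.0], 0.69)]
padlock [([236.0, 321.0], 0.54)]
bulb_planter []
```

View pics/scene0.png

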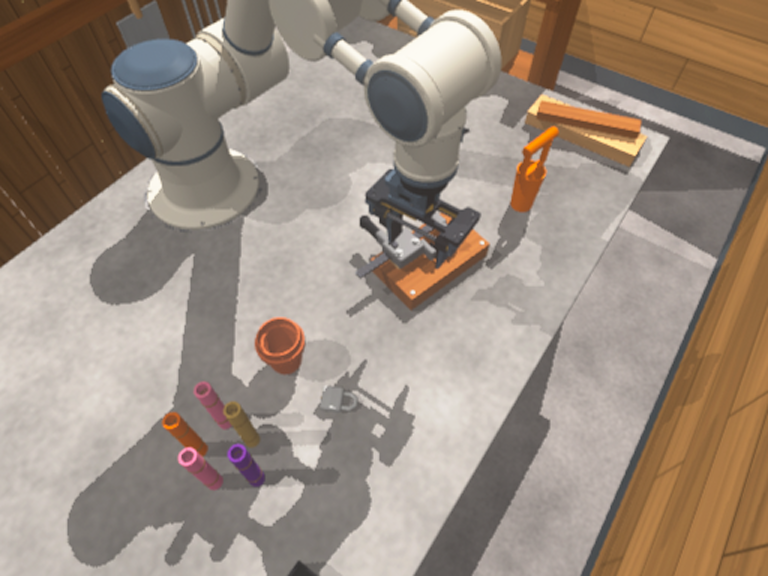

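View pics/side0.png

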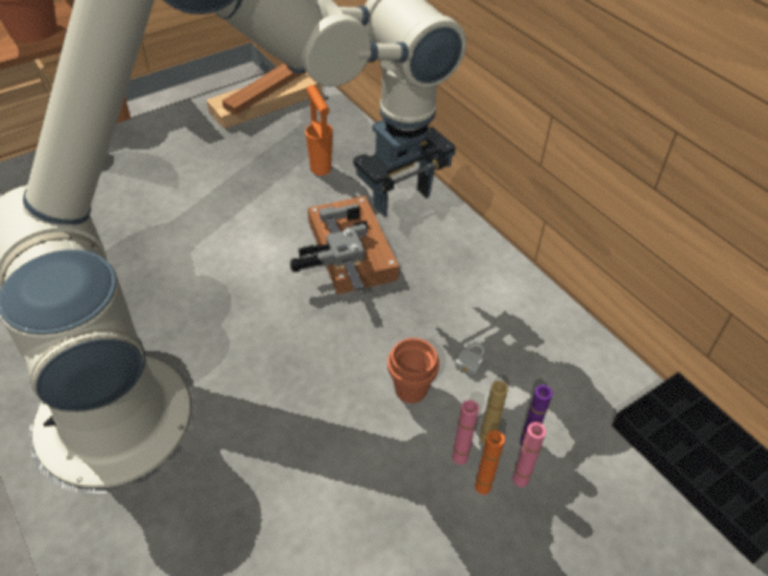

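View pics/wrist0.png

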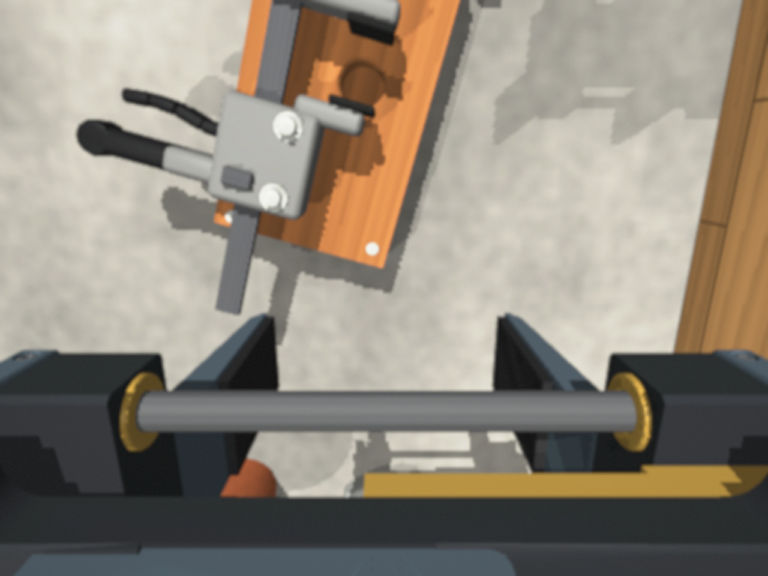

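```bash
python3 - <<'E'
from h import *
P={}
crops=[]
for n in ['scene','side','wrist']:
    s=bot.state();p=viewer.capture(n);T=c2w(p,s);P[n]=(p,T)
for n in ['scene','side']:
    p,T=P[n]
    for r in viewer.silhouettes('cane_mid',p)[:8]:
        m=r['mask'];ys,xs=np.nonzero(m);print(n,r['p'].__round__(2),np.round(r['point'],1),'n',m.sum(),'bbox',xs.min(),xs.max(),ys.min(),ys.max(),'rgb',np.median(p['pixels'][m],0))
    u,v=(160,282) if n=='scene' else (335,280)
    crops.append(cv2.resize(p['pixels'][v-60:v+60,u-60:u+60,::-1],(390,390),interpolation=cv2.INTER_CUBIC))
cv2.imwrite('pics/crop1.png',np.hstack(crops))
p,T=P['wrist']
for q in ['bore','trigger_face','rest_face','jaw_face','handle_back']:
    z=.045 if q=='bore' else .07
    print(q,[(np.round(r['point'],1).tolist(),round(r['p'],2),onz(p,r['point'],T,z).round(4)) for r in viewer.search_frame(q,p)[:2]])
E
```

```text
scene 0.95 [165.4 282.9] n 367 bbox 149 173 268 298 rgb [113.  94.  62.]
scene 0.62 [165.1 312.2] n 347 bbox 152 176 297 324 rgb [84. 55. 93.]
scene 0.62 [132.2 313.1] n 397 bbox 120 148 299 326 rgb [137.  79.  93.]
scene 0.58 [121.6 289.8] n 411 bbox 108 138 275 304 rgb [135.  76.  42.]
scene 0.57 [140.3 267.3] n 337 bbox 130 153 256 286 rgb [137.  81.  94.]
side 0.83 [358. 269.] n 274 bbox 352 367 257 282 rgb [72. 42. 84.]
side 0.74 [328.8 274.6] n 416 bbox 319 337 254 295 rgb [112.  95.  61.]
side 0.74 [325.8 306.9] n 491 bbox 317 335 287 328 rgb [135.  74.  36.]
side 0.71 [311.  289.3] n 434 bbox 302 318 268 308 rgb [135.  81.  91.]
side 0.56 [351.  302.5] n 494 bbox 342 362 283 324 rgb [138.  82.  93.]
bore [([206.4, 89.8], 0.82, array([0.5713, 0.095 , 0.045 ]))]
trigger_face [([115.0, 70.7], 0.73, array([0.4855, 0.1117, 0.07  ]))]
rest_face [([206.8, 84.3], 0.66, array([0.576, 0.099, 0.07 ])), ([115.7, 73.0], 0.57, array([0.4859, 0.1096, 0.07  ]))]
jaw_face [([181.9, 36.8], 0.86, array([0.554 , 0.1422, 0.07  ]))]
handle_back [([207.2, 88.2], 0.74, array([0.5762, 0.0953, 0.07  ]))]
```

View pics/crop1.png

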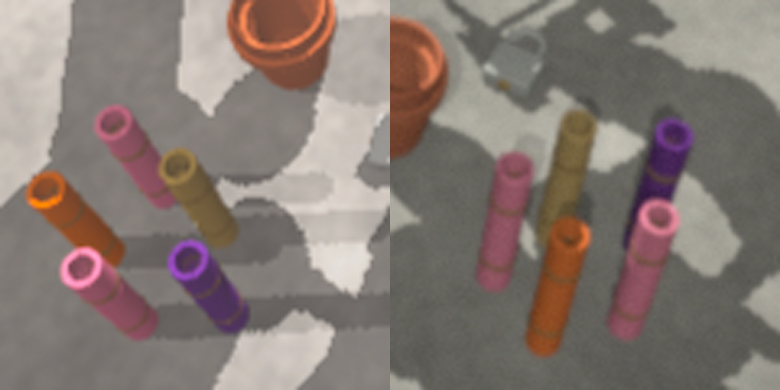

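Candidates in scene frame: tan (155,273), pink (135,260) and (125,304), orange (114,280), purple (158,302). The crop shows only the tan one is bamboo-coloured, so it's the cane. Next I'll locate it and its neighbours.

```bash
python3 - <<'E'
from h import *
a=viewer.capture('scene');b=viewer.capture('side');Ta=c2w(a);Tb=c2w(b)
ca={'tan':(179,166),'pinkA':(115,123),'orange':(47,190),'pinkB':(82,269),'purple':(189,261)}
cb={'tan':(188,125),'pinkA':(126,165),'orange':(179,236),'pinkB':(268,217),'purple':(284,134)}
for k in ca:
    ua=np.array(ca[k])/3.25+(100,222)-.35;ub=np.array(cb[k])/3.25+(275,220)-.35
    t=tri([ray(a,ua,Ta),ray(b,ub,Tb)])
    print(k,t.round(4),onz(a,ua,Ta,.16).round(4),onz(b,ub,Tb,.16).round(4))
for q in ['pots','padlock','bulb_planter']:
    for p,T in((a,Ta),(b,Tb)):
        print(q,[onz(p,r['point'],T,.05).round(3) for r in viewer.search_frame(q,p)[:1]])
print(onz(a,(402/1.5,330/1.5),Ta,0))
E
```

```text
tan [ 0.5338 -0.4035  0.1588] [ 0.5347 -0.4044  0.16  ] [ 0.5331 -0.4033  0.16  ]
pinkA [ 0.4716 -0.4065  0.1609] [ 0.4715 -0.4073  0.16  ] [ 0.472  -0.4051  0.16  ]
orange [ 0.4671 -0.4718  0.1581] [ 0.4683 -0.4725  0.16  ] [ 0.466 -0.472  0.16 ]
pinkB [ 0.5302 -0.4966  0.1591] [ 0.5312 -0.498   0.16  ] [ 0.5294 -0.4954  0.16  ]
purple [ 0.5884 -0.45    0.1595] [ 0.589  -0.4511  0.16  ] [ 0.5879 -0.4491  0.16  ]
pots [array([ 0.469, -0.244,  0.05 ])]
pots [array([ 0.499, -0.235,  0.05 ])]
padlock [array([ 0.628, -0.267,  0.05 ])]
padlock [array([ 0.491, -0.231,  0.05 ])]
bulb_planter [array([0.66 , 0.459, 0.05 ])]
bulb_planter [array([0.697, 0.453, 0.05 ])]
[ 0.63345786 -0.05575107  0.        ]
```

```bash
python3 - <<'E'
from h import *
s=bot.state();p=viewer.capture('wrist');T=c2w(p,s)
for n,uv,z in [('hole',(362,82),.045),('barlow',(231,310),.07),('barlow2',(256,213),.07),('barup',(283,15),.07),('handle end',(97,137),.07),('block corner',(384,266),.045),('blockcorner top',(462,0),.045),('screw',(372,249),.045),('screwL',(228,218),.045)]:
    print(n,onz(p,np.array(uv)/1.5,T,z).round(4))
E
```

```text
hole [0.6099 0.1302 0.045 ]
barlow [ 0.5104 -0.031   0.07  ]
barlow2 [0.5351 0.0414 0.07  ]
barup [0.562  0.1651 0.07  ]
handle end [0.4321 0.0923 0.07  ]
block corner [ 0.6253 -0.0031  0.045 ]
blockcorner top [0.6779 0.1809 0.045 ]
screw [0.616  0.0106 0.045 ]
screwL [0.5061 0.0346 0.045 ]
```

jog_arm([
  [20,-10,-10,0,0,-0.18,91],
  [40,-20,-20,0,0,-0.36,91],
  [60,-40,-30,0,0,-0.54,91],
  [90,-60,-30,0,0,-0.72,91],
  [110,-75,-30,0,0,-0.9,91],
  [110,-75,-30,0,0,-1.08,91],
  [110,-75,-30,0,0,-1.26,91],
  [110,-75,-30,0,0,-1.36,91],
  [110,-75,-30,0,0,-1.36,91],
])

```text
clock: 3.72
position: [0.55, 0.11, 0.2439]
tcp_rot: [0.0, 0.105, 0.994, -0.0]
ft_force: [0.1, 0.4, -0.8]
width: 0.995
```

```bash
python3 - <<'E'
from h import *
s=bot.state();p=viewer.capture('wrist');T=c2w(p,s);save(p,'wrist1')
p2=viewer.capture('side');save(p2,'side1')
print(s['position'],s['tcp_rot'],s['qpos'],T.round(3).tolist())
for q in ['bore','trigger_face','rest_face','jaw_face','handle_back']:
    z=.045 if q=='bore' else .07
    print(q,[(np.round(r['point'],1).tolist(),round(r['p'],2),onz(p,r['point'],T,z).round(4)) for r in viewer.search_frame(q,p)[:2]])
E
```

```text
[0.54999482 0.11001306 0.24393593] [ 1.71881346e-05  1.05469617e-01  9.94422526e-01 -7.84277198e-06] [ 9.09734227e-02  3.74363506e-01  1.46439268e+00 -2.29175615e-05
  1.30280582e+00 -1.26848456e+00] [[0.21, 0.939, 0.272, 0.474], [0.978, -0.201, -0.058, 0.127], [0.0, 0.278, -0.961, 0.413], [0.0, 0.0, 0.0, 1.0]]
bore []
trigger_face [([241.9, 118.3], 0.63, array([0.485 , 0.1075, 0.07  ]))]
rest_face [([256.8, 180.1], 0.83, array([0.5593, 0.1089, 0.07  ])), ([296.2, 167.4], 0.52, array([0.5539, 0.158 , 0.07  ]))]
jaw_face [([297.2, 168.6], 0.72, array([0.5556, 0.1589, 0.07  ]))]
handle_back [([253.6, 181.6], 0.7, array([0.5603, 0.1048, 0.07  ]))]
```

View pics/wrist1.png

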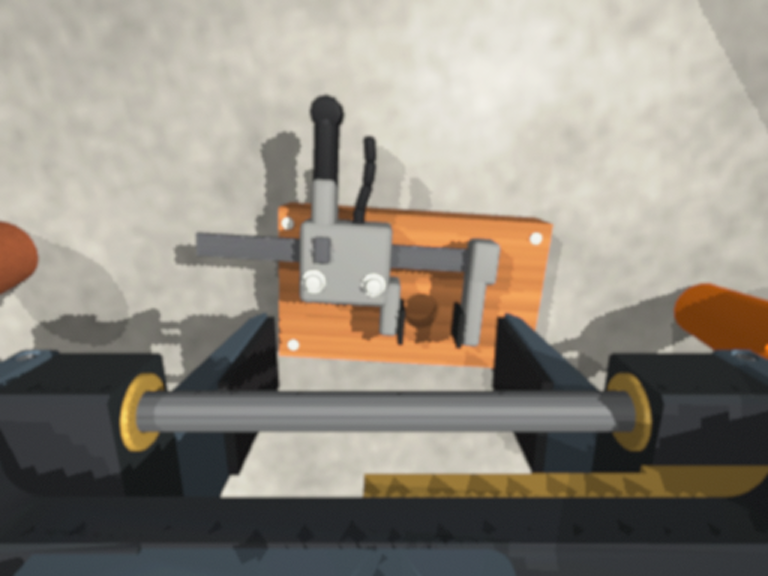

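```bash
python3 - <<'E'
from h import *
s=bot.state();p=viewer.capture('wrist');np.savez('w1.npz',T=c2w(p,s),px=p['pixels'],k=[p['fx'],p['fy'],p['cx'],p['cy']])
c=p['pixels'][55:250,120:380,::-1]
cv2.imwrite('pics/crop2.png',cv2.resize(c,None,fx=3,fy=3,interpolation=cv2.INTER_CUBIC))
E
```

```text
(no output)
```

View pics/crop2.png

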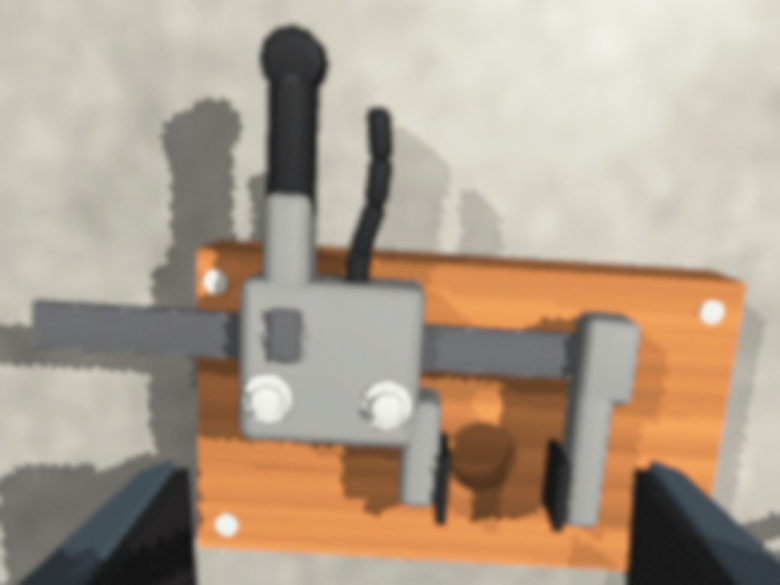

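```bash
cat >> h.py <<'E'
def load(f):
    d=np.load(f);k=d['k'];return dict(fx=k[0],fy=k[1],cx=k[2],cy=k[3],pixels=d['px']),d['T']
E
python3 - <<'E'
from h import *
p,T=load('w1.npz')
f=lambda u:(np.array(u)+.5)/3-.5+np.array([120,55])
g=lambda u,z:onz(p,f(u),T,z)
h=g((481,456),.045);a=g((214,281),.046);b=g((712,312),.046);c=g((227,525),.046)
print('hole',h.round(4),'hole diam px check',np.linalg.norm(g((447,456),.045)-g((515,456),.045)))
yaw=lambda d:np.degrees(np.arctan2(-d[0],d[1]))
print('screw dist',np.linalg.norm(b-a),np.linalg.norm(c-a),'yaw',yaw(b-a),yaw(a-c)+90, np.degrees(np.arctan2((a-c)[1],(a-c)[0])))
bl=g((35,325),.07);br=g((570,352),.07);print('bar yaw',yaw(br-bl))
for yw in [-8.5,-9,-9.5]:
    t=np.radians(yw);Rz=np.array([[np.cos(t),-np.sin(t)],[np.sin(t),np.cos(t)]])
    J=lambda q:(Rz.T@(q-h)[:2]*1000).round(1)
    print(yw,[ (n,J(g(u,z))) for n,u,z in [('s1',(214,281),.046),('s2',(712,312),.046),('s3',(227,525),.046),('bar0',(35,325),.08),('bar1',(570,352),.08),('restL',(440,520),.053),('rest pad top',(443,440),.087),('jaw pad top',(553,445),.087),('trig',(383,165),.081),('hand',(293,150),.082),('corner TL',(197,262),.045),('TR',(742,283),.045),('BL',(199,545),.045)]])
E
```

```text
hole [0.6074 0.13   0.045 ] hole diam px check 0.030035084168126988
screw dist 0.20892511506603903 0.1099984920670594 yaw -15.694504488391583 167.38388478213557 167.38388478213557
bar yaw -15.06756478508257
-8.5 [('s1', array([ -84.4, -107.8])), ('s2', array([-58.2,  99.5])), ('s3', array([  25.3, -115.7])), ('bar0', array([ -76.3, -170.4])), ('bar1', array([-52.8,  33.9])), ('restL', array([ 25.9, -19.8])), ('rest pad top', array([-22.5, -17.1])), ('jaw pad top', array([-17.7,  25.6])), ('trig', array([-126.9,  -33.2])), ('hand', array([-134.2,  -65.1])), ('corner TL', array([ -92.6, -114.1])), ('TR', array([-69.5, 111.9])), ('BL', array([  34.7, -129.8]))]
-9 [('s1', array([ -83.5, -108.5])), ('s2', array([-59.1,  99. ])), ('s3', array([  26.3, -115.5])), ('bar0', array([ -74.8, -171.1])), ('bar1', array([-53.1,  33.4])), ('restL', array([ 26.1, -19.6])), ('rest pad top', array([-22.3, -17.3])), ('jaw pad top', array([-17.9,  25.5])), ('trig', array([-126.6,  -34.3])), ('hand', array([-133.6,  -66.3])), ('corner TL', array([ -91.6, -114.9])), ('TR', array([-70.5, 111.3])), ('BL', array([  35.9, -129.5]))]
-9.5 [('s1', array([ -82.5, -109.2])), ('s2', array([-60. ,  98.5])), ('s3', array([  27.3, -115.2])), ('bar0', array([ -73.3, -171.7])), ('bar1', array([-53.4,  33. ])), ('restL', array([ 26.2, -19.3])), ('rest pad top', array([-22.2, -17.5])), ('jaw pad top', array([-18.2,  25.3])), ('trig', array([-126.3,  -35.4])), ('hand', array([-133. ,  -67.5])), ('corner TL', array([ -90.6, -115.7])), ('TR', array([-71.5, 110.7])), ('BL', array([  37. , -129.2]))]
```

```bash
python3 - <<'E'
from h import *
from scipy.optimize import least_squares
p,T=load('w1.npz')
f=lambda u:(np.array(u)+.5)/3-.5+np.array([120,55])
def res(v,full=False):
    x,y,t,cx,cy=v[:5]
    c,s=np.cos(t),np.sin(t)
    W=lambda X,Y,z:np.array([x+c*X-s*Y,y+s*X+c*Y,z])
    pts=[((481,456),W(0,0,.045),2)]
    for u,sx,sy in [((197,262),-1,-1),((742,283),-1,1),((199,545),1,-1)]: pts.append((u,W(cx+sx*.0675,cy+sy*.115,.045),1))
    a,b=v[5:7]
    for u,sx,sy in [((214,281),-1,-1),((712,312),-1,1),((227,525),1,-1)]: pts.append((u,W(cx+sx*a,cy+sy*b,.047),1))
    r=np.array([(proj(p,P,T)-f(u))*w for u,P,w in pts])
    # bar centre line points (z unknown-> v[7])
    for u in [(35,325),(570,352)]:
        q=onz(p,f(u),T,v[7]); X=c*(q[0]-x)+s*(q[1]-y); r=np.vstack([r,[(X+.055)*700,0]])
    if full: print(r.round(2).tolist())
    return r.ravel()
o=least_squares(res,[.607,.13,-.25,-.022,0,.055,.104,.07],loss='soft_l1')
print(o.x.round(4),np.degrees(o.x[2]),o.cost);res(o.x,True)
E
```

```text
[ 0.6074  0.13   -0.2667 -0.0154 -0.0107  0.0547  0.1026  0.0752] -15.280728365921831 8.325687547897125
[[0.0, -0.0], [-1.27, -3.69], [1.14, -0.46], [-0.63, 1.48], [2.77, 1.06], [0.32, -0.28], [-1.23, 0.57], [0.27, 0.0], [-0.27, 0.0]]
```

```bash
cat >> h.py <<'E'
def rel(target,s=None):
    s=s or bot.state();return (Rq(s['tcp_rot']).T@(np.array(target)-s['position'])*1000).round(1)
E
python3 - <<'E'
from h import *
print(rel([.5338,-.4037,.22]))
E
```

```text
[ -91.9 -505.6   23.9]
```

jog_arm([
  [-9,-50,2,0,0,0.05,60],
  [-18,-100,5,0,0,0.055,60],
  [-27,-150,7,0,0,0.055,60],
  [-37,-200,10,0,0,0.055,60],
  [-46,-250,12,0,0,0.055,60],
  [-55,-300,14,0,0,0.055,60],
  [-64,-350,17,0,0,0.055,60],
  [-73,-400,19,0,0,0.055,60],
  [-82,-450,22,0,0,0.055,60],
  [-92,-505,24,0,0,0.055,60],
  [-92,-505,24,0,0,0.055,60],
  [-92,-505,24,0,0,0.055,60],
])

```text
clock: 5.62
position: [0.5338, -0.4027, 0.2196]
tcp_rot: [-0.0, 0.133, 0.991, 0.0]
ft_force: [0.4, 0.2, -0.0]
width: 0.656
```

```bash
python3 - <<'E'
from h import *
s=bot.state();p=viewer.capture('wrist');T=c2w(p,s);save(p,'wrist2')
print(s['position'],s['tcp_rot'],s['width'])
print(rel([.5338,-.4037,.106],s), proj(p,[.5338,-.4037,.16],T)*1.5)
E
```

```text
[ 0.53381092 -0.40271838  0.21964488] [-2.23600083e-04  1.33158971e-01  9.91094616e-01  3.18075083e-04] 0.6557765636410827
[ -0.3  -1.  113.6] [381.84695504 305.5053542 ]
```

View pics/wrist2.png

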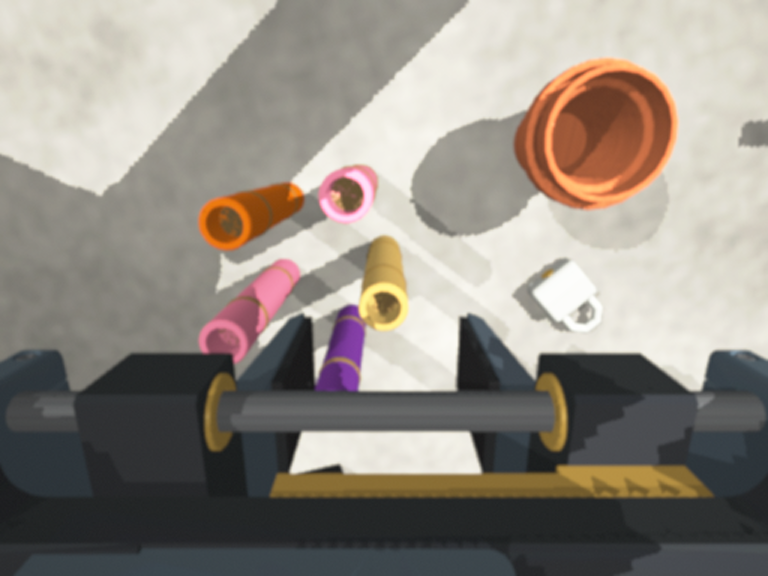

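The tan cane's rim is at about (384,306) in the enlarged view and was predicted at (382,305), centred between the fingers. I'll descend and grip.

jog_arm([
  [0,-0.5,25,0,0,0,60],
  [0,-0.5,50,0,0,0,60],
  [0,-0.5,75,0,0,0,60],
  [0,-0.5,100,0,0,0,60],
  [0,-0.5,113,0,0,0,60],
  [0,-0.5,113,0,0,0,40],
  [0,-0.5,113,0,0,0,20],
  [0,-0.5,113,0,0,0,20],
  [0,-0.5,113,0,0,0,20],
  [0,-0.5,113,0,0,0,20],
], force=12)

```text
clock: 6.92
position: [0.5342, -0.4029, 0.1076]
tcp_rot: [0.0, 0.133, 0.991, -0.0]
ft_force: [-1.1, -0.2, 7.0]
width: 0.305
```

```bash
python3 - <<'E'
from h import *
s=bot.state();p=viewer.capture('wrist');T=c2w(p,s);save(p,'wrist3')
print(s['position'],s['tcp_rot'],s['width']*91.2,s['ft_force'])
E
```

```text
[ 0.53417791 -0.40294234  0.10759362] [ 3.89278355e-04  1.32773678e-01  9.91146302e-01 -8.81255935e-05] 27.860652395959846 [-1.13279487 -0.17781791  7.01690431]
```

View pics/wrist3.png

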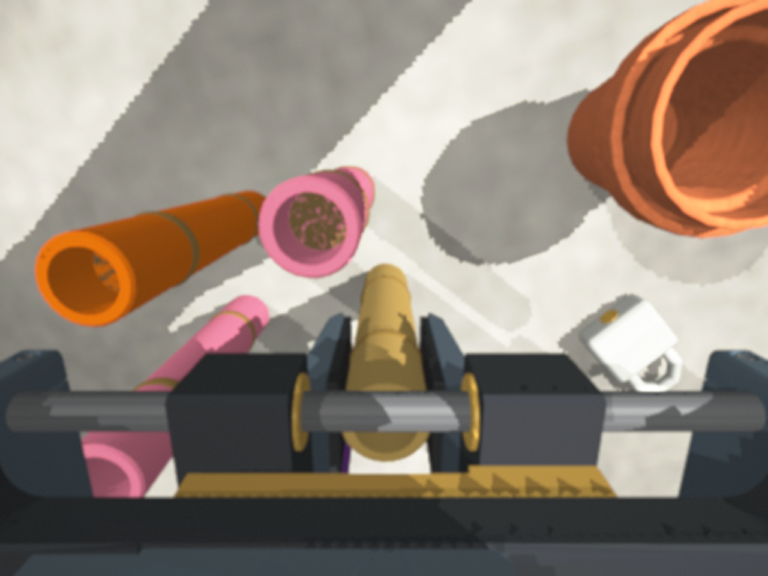

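jog_arm([
  [0,0,-20,0,0,0,20],
  [0,0,-50,0,0,0,20],
  [0,0,-80,0,0,0,20],
  [0,0,-110,0,0,0,20],
  [0,0,-130,0,0,0,20],
  [0,0,-130,0,0,0,20],
], force=15)

```text
clock: 7.72
position: [0.5346, -0.4034, 0.239]
tcp_rot: [0.002, 0.133, 0.991, -0.001]
ft_force: [0.2, -0.5, -0.2]
width: 0.303
```

```bash
python3 - <<'E'
from h import *
s=bot.state();p=viewer.capture('wrist');T=c2w(p,s);save(p,'wrist4')
print(s['position'],s['width']*91.2,s['ft_force'])
print(rel([.6074,.130,.235],s))
b=viewer.capture('side');save(b,'side4')
E
```

```text
[ 0.53461766 -0.40340188  0.23900159] 27.652846330649265 [ 0.22151631 -0.51084098 -0.23546866]
[ 70.2 533.8   3.1]
```

View pics/wrist4.png

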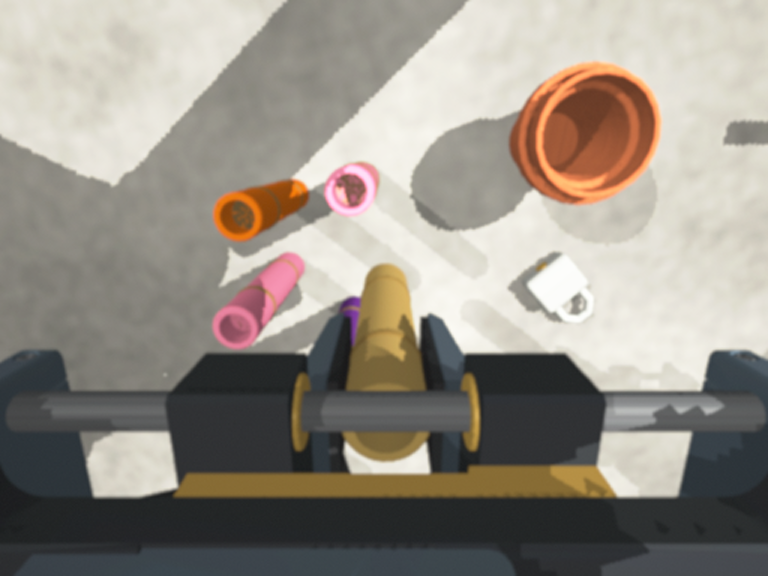

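```bash
python3 - <<'E'
from h import *
p=viewer.capture('wrist');T=np.array(p['tool_from_camera'])
for dx in (0,):
  for z in (.1076,.08,.03):
    ring=[proj(p,[dx+.014*np.cos(a),.014*np.sin(a),z],T)*1.5 for a in np.linspace(0,6.283,60)]
    r=np.array(ring);print(z,r.min(0).round(1),r.max(0).round(1))
cv2.imwrite('pics/c4.png',cv2.resize(p['pixels'][160:320,170:350,::-1],None,fx=4,fy=4,interpolation=cv2.INTER_CUBIC))
E
```

```text
0.1076 [362.4 260.4] [405.3 301.7]
0.08 [360.1 271. ] [407.4 316.2]
0.03 [354.5 297.1] [412.4 351.4]
```

View pics/c4.png

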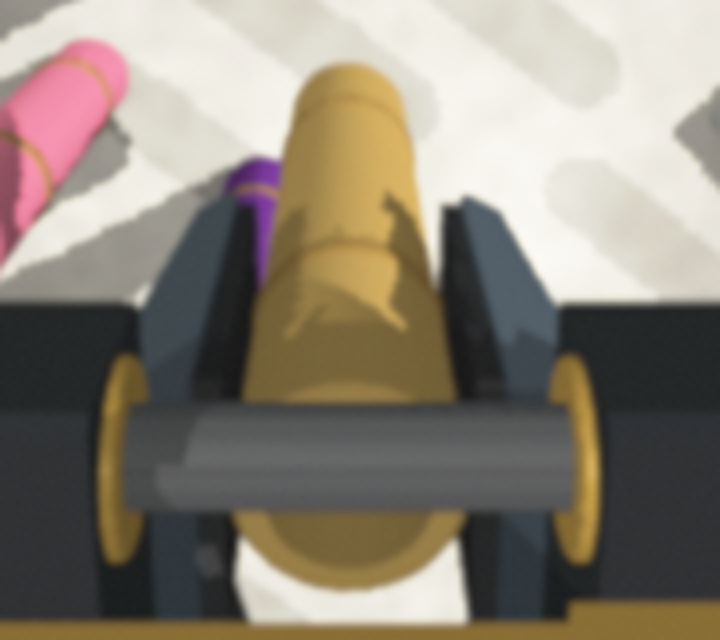

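jog_arm([
  [6,48,0,0,0,0,20],
  [12,96,0,0,0,0,20],
  [19,145,0,0,0,0,20],
  [25,194,0,0,0,0,20],
  [32,242,0,0,0,0,20],
  [38,290,0,0,0,0,20],
  [45,339,0,0,0,0,20],
  [51,388,0,0,0,0,20],
  [58,436,0,0,0,0,20],
  [64,485,0,0,0,0,20],
  [70,534,0,0,0,0,20],
  [70,534,3,0,0,0,20],
])

```text
clock: 9.38
position: [0.6064, 0.1341, 0.2325]
tcp_rot: [-0.001, 0.131, 0.991, 0.001]
ft_force: [0.8, -0.5, 0.1]
width: 0.305
```

jog_arm([
  [0,0,0,0,0,0,20],
  [0,0,0,0,0,0,20],
])

```text
clock: 9.62
position: [0.6061, 0.1332, 0.232]
tcp_rot: [-0.001, 0.132, 0.991, 0.0]
ft_force: [-0.6, -0.2, 0.1]
width: 0.304
```

```bash
python3 - <<'E'
from h import *
s=bot.state();p=viewer.capture('wrist');T=c2w(p,s);save(p,'wrist5')
np.savez('w5.npz',T=T,px=p['pixels'],k=[p['fx'],p['fy'],p['cx'],p['cy']])
print(s['position'],s['tcp_rot'],s['width']*91.2,s['ft_force'])
a=viewer.capture('scene');save(a,'scene5');b=viewer.capture('side');save(b,'side5')
for q,n in((a,'a5'),(b,'b5')): np.savez(n+'.npz',T=c2w(q),px=q['pixels'],k=[q['fx'],q['fy'],q['cx'],q['cy']])
P=s['position']
for q in(a,b):print('foot',proj(q,[P[0],P[1],P[2]-.1076],c2w(q)),'hole',proj(q,[.6074,.13,.045],c2w(q)))
cv2.imwrite('pics/c5.png',np.hstack([cv2.resize(q['pixels'][v-65:v+65,u-65:u+65,::-1],(390,390),interpolation=cv2.INTER_CUBIC) for q,u,v in((a,275,165),(b,233,160))]))
E
```

```text
[0.6060823  0.13323934 0.23203416] [-1.44024950e-03  1.31519974e-01  9.91312417e-01  3.38942008e-04] 27.71253764796157 [-0.63304608 -0.21916206  0.08135655]
foot [295.5919958  152.18291251] hole [293.20098598 168.41717512]
foot [237.14191407 134.84481417] hole [238.03024399 153.59845447]
```

View pics/wrist5.png

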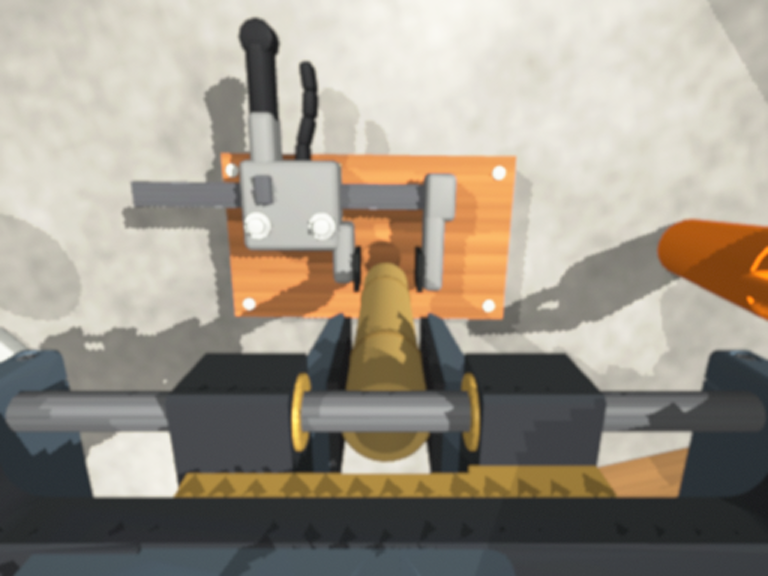

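View pics/c5.png

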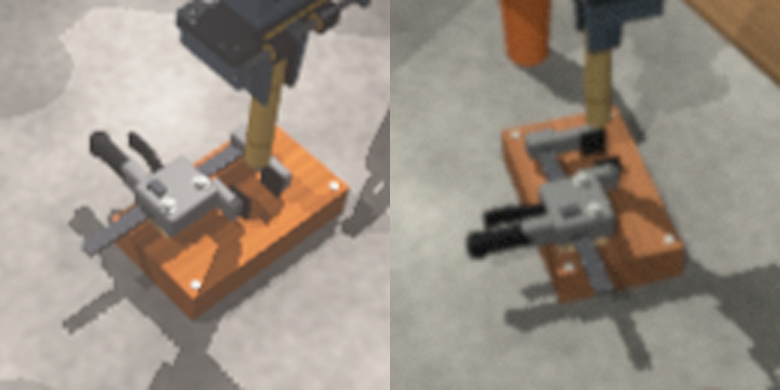

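```bash
python3 - <<'E'
from h import *
p,T=load('w5.npz')
im=cv2.resize(p['pixels'][100:230,150:350,::-1],None,fx=4,fy=4,interpolation=cv2.INTER_CUBIC)
t=np.radians(-15.3);c,s=np.cos(t),np.sin(t)
def W(X,Y,z,h=(.6074,.13)):return [h[0]+c*X-s*Y,h[1]+s*X+c*Y,z]
def dr(P,col):
    u=(proj(p,np.array(P),T)-(150,100)+.5)*4-.5;cv2.circle(im,tuple(int(round(x)) for x in u),1,col,-1)
for a in np.linspace(0,6.28,70): dr(W(.016*np.cos(a),.016*np.sin(a),.045),(255,0,0))
for y,z in((-.0155,.087),(-.0155,.053)):
    for x in np.linspace(-.015,.015,10): dr(W(x,y,z),(0,255,0))
for P in [(-.118,-.046,.081),(-.118,-.092,.07),(-.118,-.055,.081),(-.118,-.074,.07)]: dr(W(*P),(0,0,255))
for x in(-.0155-.0675,-.0155+.0675):
    for y in np.linspace(-.126,.104,40): dr(W(x,y,.045),(255,0,255))
cv2.imwrite('pics/c6.png',im)
E
```

```text
(no output)
```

View pics/c6.png

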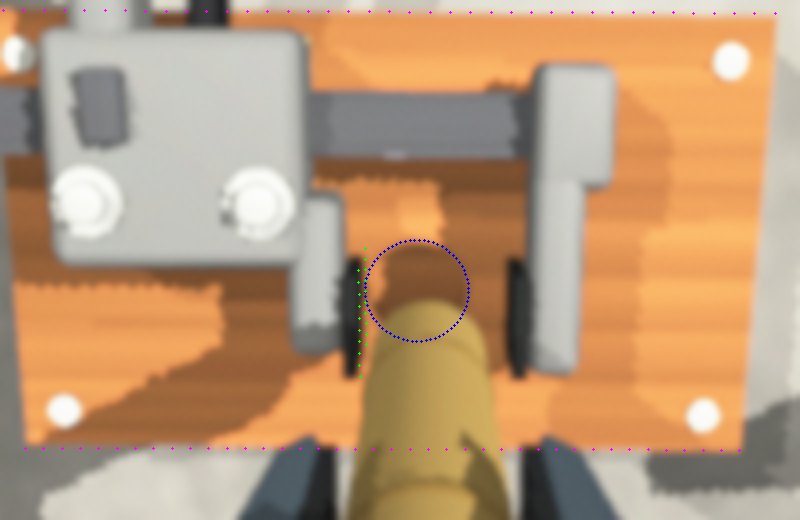

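```bash
python3 - <<'E'
from h import *
p,T=load('w1.npz')
x0,y0=240,185
im=cv2.resize(p['pixels'][185:235,240:330,::-1],None,fx=8,fy=8,interpolation=cv2.INTER_CUBIC);im=cv2.convertScaleAbs(im,alpha=1.6)
t=np.radians(-15.3);c,s=np.cos(t),np.sin(t)
def W(X,Y,z,h=(.6074,.13)):return [h[0]+c*X-s*Y,h[1]+s*X+c*Y,z]
def dr(P,col):
    u=(proj(p,np.array(P),T)-(x0,y0)+.5)*8-.5;cv2.circle(im,tuple(int(round(x)) for x in u),1,col,-1)
for a in np.linspace(0,6.28,90): dr(W(.016*np.cos(a),.016*np.sin(a),.045),(255,0,0))
for y,z in((-.0155,.087),(-.0155,.053)):
    for x in np.linspace(-.015,.015,20): dr(W(x,y,z),(0,255,0))
cv2.imwrite('pics/c7.png',im)
E
```

```text
(no output)
```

View pics/c7.png

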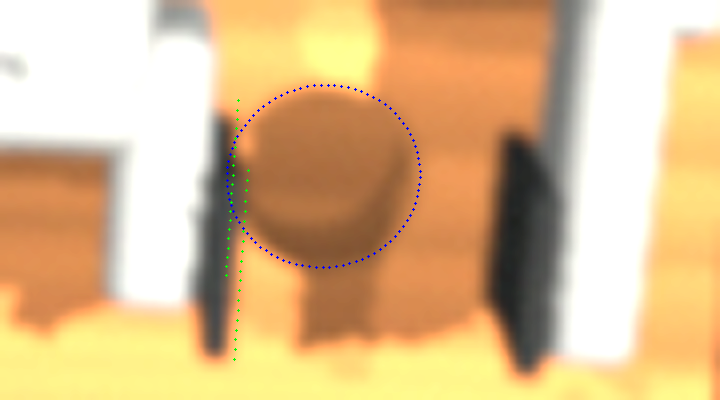

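```bash
python3 - <<'E'
from h import *
print(rel([.6061,.1292,.2076]))
E
```

```text
[-0.8 -4.  25. ]
```

jog_arm([
  [-1,-4,5,0,0,0,20],
  [-1,-4,15,0,0,0,20],
  [-1,-4,25,0,0,0,20],
  [-1,-4,25,0,0,0,20],
  [-1,-4,25,0,0,0,20],
])

```text
clock: 10.4
position: [0.6063, 0.1292, 0.2076]
tcp_rot: [-0.001, 0.132, 0.991, 0.0]
ft_force: [-0.7, 0.6, -0.8]
width: 0.304
```

```bash
python3 - <<'E'
from h import *
s=bot.state();p=viewer.capture('wrist');T=c2w(p,s)
print(s['position'],s['tcp_rot'],s['ft_force'])
h=(.6079,.1302);F=8
x0,y0=205,125
im=cv2.resize(p['pixels'][y0:y0+70,x0:x0+95,::-1],None,fx=F,fy=F,interpolation=cv2.INTER_CUBIC)
def dr(P,col):
    u=(proj(p,np.array(P),T)-(x0,y0)+.5)*F-.5;cv2.circle(im,tuple(int(round(x)) for x in u),1,col,-1)
for a in np.linspace(0,6.28,90): dr([h[0]+.016*np.cos(a),h[1]+.016*np.sin(a),.045],(255,0,0))
Rm=Rq(s['tcp_rot'])
for a in np.linspace(0,6.28,90): dr(s['position']+Rm@np.array([.014*np.cos(a)-.0015,.014*np.sin(a)+.0014,.1076]),(0,255,0))
cv2.imwrite('pics/c8.png',im)
a=viewer.capture('scene');b=viewer.capture('side')
out=[]
for q,u,v in((a,294,165),(b,238,152)):
    Tq=c2w(q);G=10;w=19
    im=cv2.resize(q['pixels'][v-w-8:v+w-8,u-w:u+w,::-1],None,fx=G,fy=G,interpolation=cv2.INTER_CUBIC)
    for rad,z,c,col in((.016,.045,h,(255,0,0)),(.014,s['position'][2]-.1076,(s['position']+Rm@[-.0015,.0014,0])[:2],(0,255,0)),(.014,s['position'][2]-.1076,s['position'][:2],(0,0,255))):
        for t in np.linspace(0,6.28,60):
            m=(proj(q,[c[0]+rad*np.cos(t),c[1]+rad*np.sin(t),z],Tq)-(u-w,v-w-8)+.5)*G-.5;cv2.circle(im,tuple(int(round(x)) for x in m),1,col,-1)
    out.append(im)
cv2.imwrite('pics/c9.png',np.hstack(out))
E
```

```text
[0.60633306 0.12923764 0.20757474] [-9.76068636e-04  1.31577606e-01  9.91305281e-01  4.70595779e-04] [-0.74793561  0.55349032 -0.8091617 ]
```

View pics/c8.png

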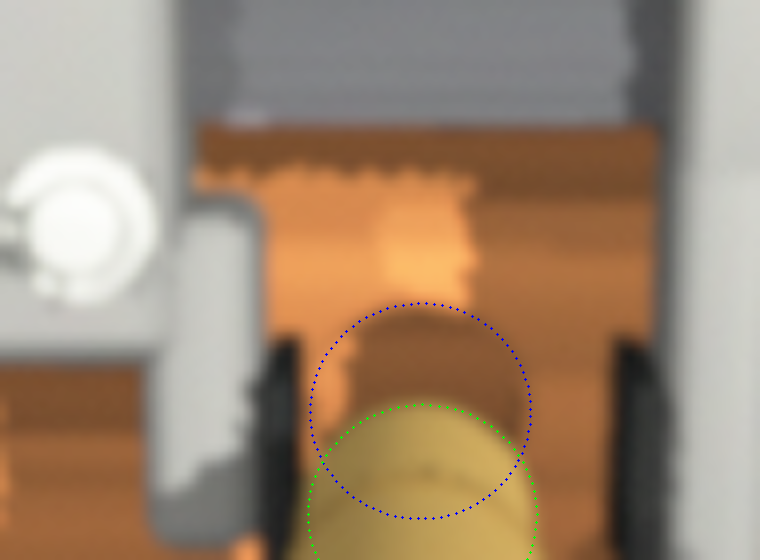

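View pics/c9.png

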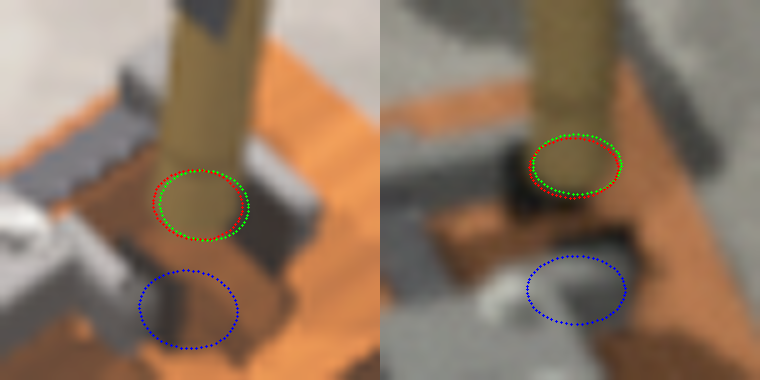

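jog_arm([
  [0,0,15,0,0,0,20],
  [0,0,30,0,0,0,20],
  [0,0,45,0,0,0,20],
  [0,0,53,0,0,0,20],
  [0,0,58,0,0,0,20],
  [0,0,62,0,0,0,20],
  [0,0,62,0,0,0,20],
])

```text
clock: 11.42
position: [0.6064, 0.1293, 0.1459]
tcp_rot: [-0.001, 0.132, 0.991, 0.001]
ft_force: [0.7, 0.1, -0.7]
width: 0.3
```

```bash
python3 - <<'E'
from h import *
s=bot.state()
print(s['position'],s['tcp_rot'],s['ft_force'],s['torque'],s['width']*91.2)
E
```

```text
[0.60638669 0.12932669 0.14585676] [-6.91671591e-04  1.31585171e-01  9.91304479e-01  5.41631522e-04] [ 0.72894178  0.14184631 -0.72910703] [ 0.11094059 -0.05156997 -0.01898135] 27.3773713810881
```

Foot is about 7 mm into the hole with no reaction force. Continuing to the bottom.

jog_arm([
  [0,0,5,0,0,0,20],
  [0,0,10,0,0,0,20],
  [0,0,15,0,0,0,20],
  [0,0,17.5,0,0,0,20],
  [0,0,18,0,0,0,20],
  [0,0,18,0,0,0,20],
])

```text
clock: 12.18
position: [0.6064, 0.1294, 0.1279]
tcp_rot: [-0.001, 0.132, 0.991, 0.001]
ft_force: [-0.1, -0.1, -0.6]
width: 0.309
```

```bash
python3 - <<'E'
from h import *
s=bot.state();p=viewer.capture('wrist');save(p,'wrist10')
print(s['position'],s['ft_force'],s['torque'],s['width']*91.2)
a=viewer.capture('scene');b=viewer.capture('side')
cv2.imwrite('pics/c10.png',np.hstack([cv2.resize(q['pixels'][v-65:v+35,u-50:u+50,::-1],(390,390),interpolation=cv2.INTER_CUBIC) for q,u,v in((a,290,165),(b,233,160))]))
E
```

```text
[0.60643547 0.12936841 0.12794582] [-0.08024002 -0.08258686 -0.63281872] [ 0.13234957 -0.05432547 -0.01894108] 28.22097600834675
```

View pics/c10.png

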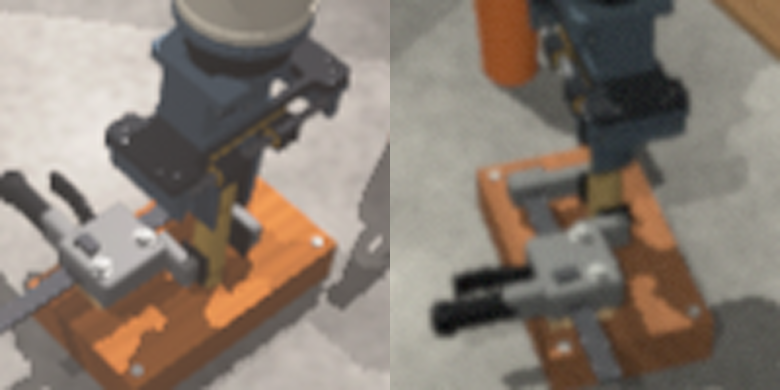

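View pics/wrist10.png

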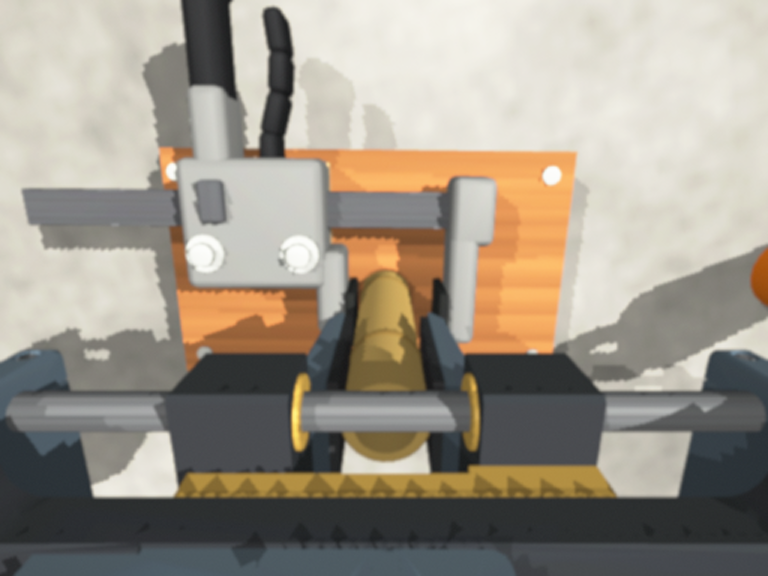

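jog_arm([
  [0,0,0,0,0,0,50],
  [0,0,0,0,0,0,60],
  [0,0,0,0,0,0,60],
  [0,0,-10,0,0,0,60],
  [0,0,-40,0,0,0,60],
  [0,0,-80,0,0,0,60],
  [0,0,-110,0,0,0,60],
  [0,0,-110,0,0,0,60],
])

```text
clock: 13.32
position: [0.6078, 0.1294, 0.2412]
tcp_rot: [0.002, 0.132, 0.991, 0.001]
ft_force: [0.4, -0.3, -0.2]
width: 0.655
```

```bash
python3 - <<'E'
from h import *
s=bot.state();p=viewer.capture('wrist');T=c2w(p,s);save(p,'wrist11')
np.savez('w11.npz',T=T,px=p['pixels'],k=[p['fx'],p['fy'],p['cx'],p['cy']])
print(s['position'],s['ft_force'],s['width']*91.2)
a=viewer.capture('scene');b=viewer.capture('side')
out=[]
for q,u,v in((a,294,145),(b,238,125)):
    Tq=c2w(q);G=6;w=32
    im=cv2.resize(q['pixels'][v-w:v+w,u-w:u+w,::-1],None,fx=G,fy=G,interpolation=cv2.INTER_CUBIC)
    for z in(.18,.09):
        for t in np.linspace(0,6.28,60):
            m=(proj(q,[.6064+.014*np.cos(t),.1293+.014*np.sin(t),z],Tq)-(u-w,v-w)+.5)*G-.5;cv2.circle(im,tuple(int(round(x)) for x in m),1,(255,0,0),-1)
    out.append(im)
cv2.imwrite('pics/c11.png',np.hstack(out))
E
```

```text
[0.60782875 0.12938117 0.24118408] [ 0.41358193 -0.33110004 -0.22165861] 59.75623098344515
```

View pics/c11.png

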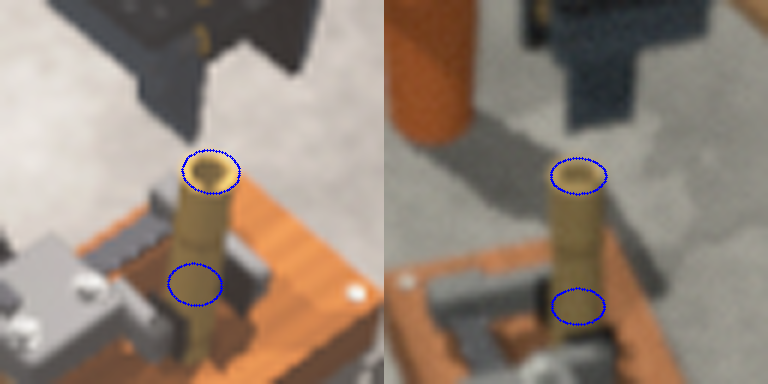

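View pics/wrist11.png

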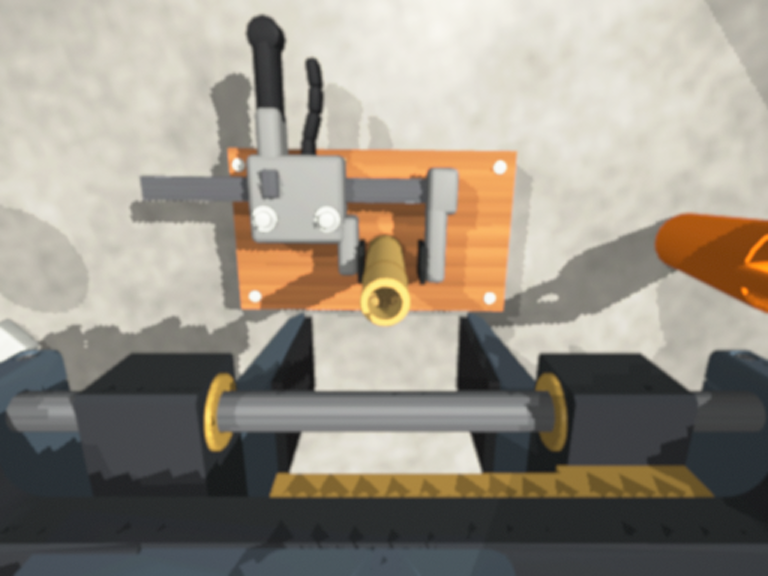

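```bash
python3 - <<'E'
from h import *
for f in ('w5.npz','w11.npz'):
    p,T=load(f)
    im=cv2.resize(p['pixels'][0:230,80:360,::-1],None,fx=2.8,fy=2.8,interpolation=cv2.INTER_CUBIC)
    # screws
    approx={'w5.npz':[(230,170),(498,172),(248,303),(488,305)],'w11.npz':[(237,163),(500,167),(255,296),(489,298)]}[f]
    pts=[]
    for u in approx:
        u=np.array(u)/1.5;x,y=np.round(u).astype(int);w=6
        g=p['pixels'][y-w:y+w+1,x-w:x+w+1].astype(float)
        m=g[:,:,2]  # blue high on white
        m=np.clip(m-np.percentile(m,70)-20,0,None);yy,xx=np.mgrid[-w:w+1,-w:w+1]
        c=np.array([x+(m*xx).sum()/m.sum(),y+(m*yy).sum()/m.sum()]);pts.append(onz(p,c,T,.047)[:2])
        print(u.round(1),c.round(1),pts[-1].round(4))
    y=lambda d:np.degrees(np.arctan2(-d[0],d[1]))
    print(y(pts[1]-pts[0]),y(pts[3]-pts[2]),y(pts[0]-pts[2])+90-180,y(pts[1]-pts[3])+90-180,'ctr',np.mean(pts,0).round(4),[np.linalg.norm(a).round(4) for a in (pts[1]-pts[0],pts[3]-pts[2],pts[0]-pts[2],pts[1]-pts[3])])
E
```

```text
[153.3 113.3] [152.7 112.6] [0.5076 0.0351]
[332.  114.7] [332.4 114.7] [0.5644 0.237 ]
[165.3 202. ] [165.6 202.1] [0.615 0.012]
[325.3 203.3] [325.3 203.4] [0.6696 0.2073]
-15.734276288903496 -15.611705786452786 -12.130551604848847 -15.764174824006659 ctr [0.5891 0.1229] [np.float64(0.2097), np.float64(0.2027), np.float64(0.1099), np.float64(0.1092)]
[158.  108.7] [157.  108.9] [0.5074 0.0351]
[333.3 111.3] [332.9 111. ] [0.5643 0.2368]
[170.  197.3] [169.6 197. ] [0.615 0.012]
[326.  198.7] [326.  198.3] [0.6697 0.2073]
-15.75541930170396 -15.651659321919439 -12.091625431355965 -15.65104409438942 ctr [0.5891 0.1228] [np.float64(0.2096), np.float64(0.2028), np.float64(0.1101), np.float64(0.1095)]
```

```bash
python3 - <<'E'
from h import *
t=np.radians(-15.7);c,s=np.cos(t),np.sin(t)
W=lambda X,Y,z:np.array([.6062+c*X-s*Y,.1293+s*X+c*Y,z])
S=bot.state();q=W(-.118,-.0765,.14);print(q,S['clock'],rel(q),S['tcp_rot'])
# trigger/handle check from the picture
p,T=load('w11.npz')
im=cv2.resize(p['pixels'][0:130,120:280,::-1],None,fx=5,fy=5,interpolation=cv2.INTER_CUBIC)
def dr(P,col):
    u=(proj(p,P,T)-(120,0)+.5)*5-.5;cv2.circle(im,tuple(int(round(x)) for x in u),2,col,-1)
for y,z,col in((-.046,.081,(0,0,255)),(-.055,.081,(0,0,255)),(-.092,.07,(255,0,0)),(-.074,.07,(255,0,0))):
    for x in np.linspace(-.134,-.102,9): dr(W(x,y,z),col)
cv2.imwrite('pics/c12.png',im)
E
```

```text
[0.47190144 0.08758493 0.14      ] 13.475 [118.5 -75.2  97.7] [-9.91105550e-04  1.31583699e-01  9.91304458e-01  4.67619138e-04]
```

View pics/c12.png

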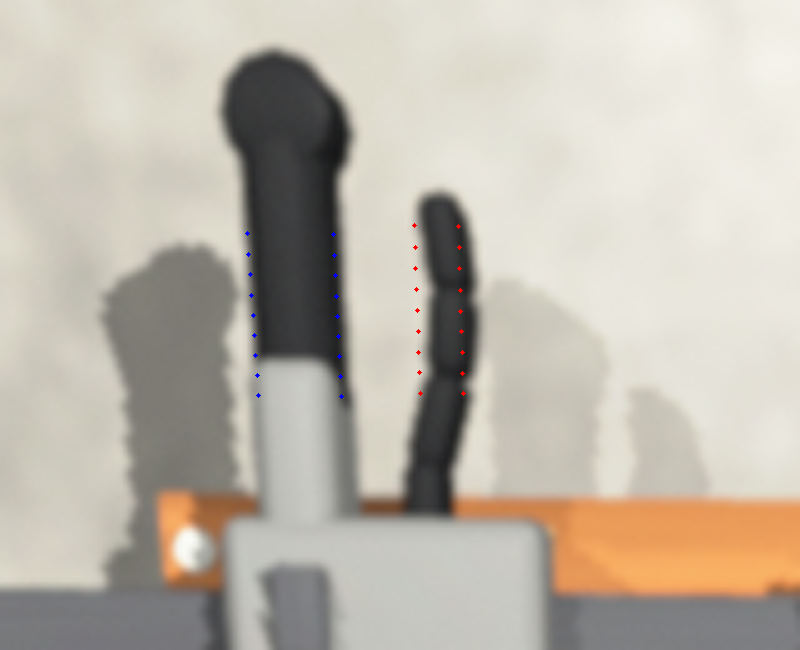

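jog_arm([
  [25,-15,-2,0,0,0.01,82],
  [55,-35,-2,0,0,0.01,82],
  [90,-58,0,0,0,0.01,82],
  [117.5,-75,20,0,0,0.01,82],
  [117.5,-75,60,0,0,0.01,82],
  [117.5,-75,97,0,0,0.01,82],
  [117.5,-75,97,0,0,0.01,82],
  [117.5,-75,97,0,0,0.01,82],
], force=15)

```text
clock: 14.48
position: [0.4733, 0.0876, 0.1415]
tcp_rot: [-0.001, 0.137, 0.991, 0.0]
ft_force: [0.6, -0.0, 0.4]
width: 0.903
```

```bash
python3 - <<'E'
from h import *
t=np.radians(-15.7);c,s=np.cos(t),np.sin(t)
W=lambda X,Y,z:np.array([.6062+c*X-s*Y,.1293+s*X+c*Y,z])
S=bot.state();print(S['position'],S['tcp_rot'],S['width']*91.2,rel(W(-.117,-.0765,.051)))
p=viewer.capture('wrist');save(p,'wrist13')
E
```

```text
[0.47330105 0.08759337 0.14146153] [-9.38102952e-04  1.36529220e-01  9.90635480e-01  4.88309103e-04] 82.34228494254894 [ 0.2 -0.5 90.5]
```

View pics/wrist13.png

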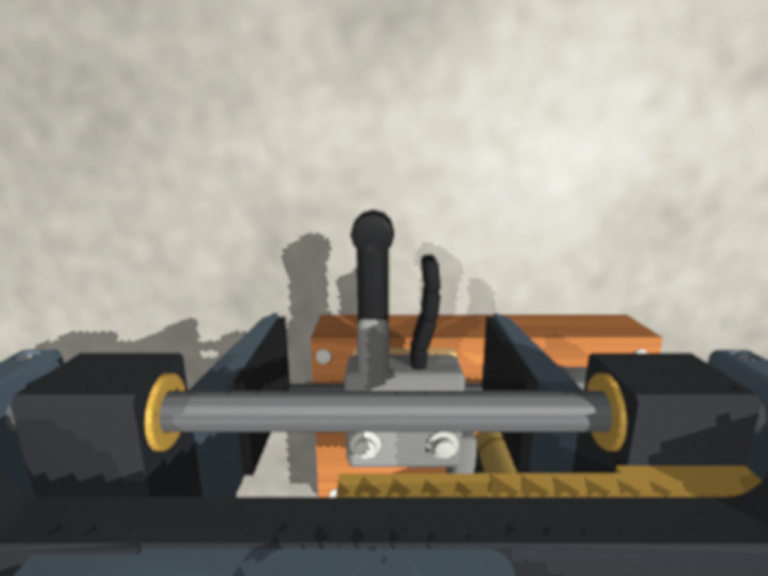

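jog_arm([
  [0,-0.5,25,0,0,0,82],
  [0,-0.5,50,0,0,0,82],
  [0,-0.5,75,0,0,0,82],
  [0,-0.5,90,0,0,0,82],
  [0,-0.5,90,0,0,0,82],
  [0,-0.5,90,0,0,0,82],
])

```text
clock: 15.28
position: [0.4743, 0.0873, 0.0529]
tcp_rot: [0.001, 0.136, 0.991, 0.001]
ft_force: [-0.3, 0.9, 0.3]
width: 0.903
```

```bash
python3 - <<'E'
from h import *
S=bot.state();print(S['position'],S['tcp_rot'],S['width']*91.2,S['ft_force'])
p=viewer.capture('wrist');save(p,'wrist14')
a=viewer.capture('scene');b=viewer.capture('side')
cv2.imwrite('pics/c14.png',np.hstack([cv2.resize(q['pixels'][v-65:v+35,u-50:u+50,::-1],(390,390),interpolation=cv2.INTER_CUBIC) for q,u,v in((a,275,175),(b,220,165))]))
E
```

```text
[0.47430332 0.08731512 0.05294919] [5.02335406e-04 1.36453580e-01 9.90646053e-01 7.52500268e-04] 82.31035098514954 [-0.32162292  0.92148885  0.30895557]
```

View pics/wrist14.png

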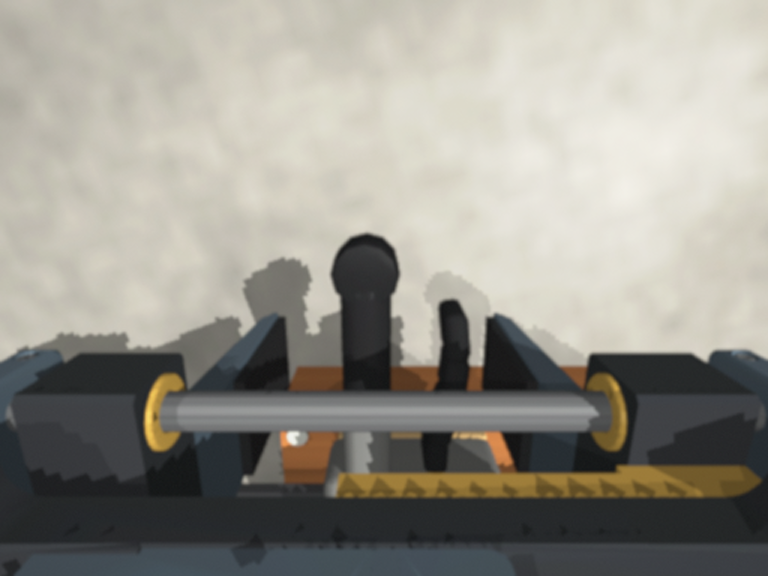

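View pics/c14.png

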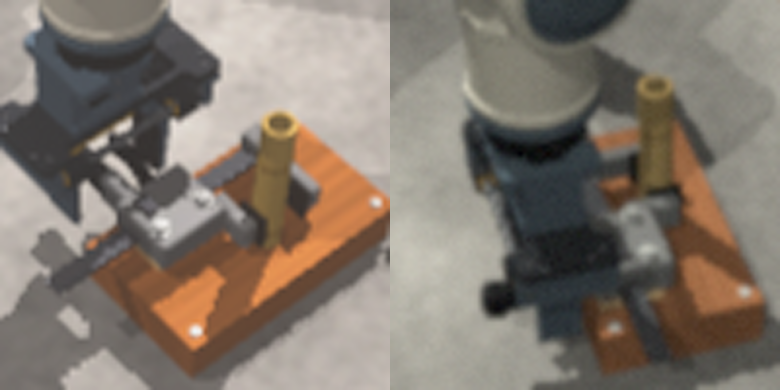

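jog_arm([
  [0,0,0,0,0,0,60],
  [0,0,0,0,0,0,50],
  [0,0,0,0,0,0,40],
  [0,0,0,0,0,0,26],
  [0,0,0,0,0,0,26],
  [0,0,0,0,0,0,26],
  [0,0,0,0,0,0,26],
], force=15)

```text
clock: 16.3
position: [0.4735, 0.0871, 0.0527]
tcp_rot: [-0.0, 0.136, 0.991, 0.0]
ft_force: [-3.4, -2.5, 5.9]
width: 0.342
```

```bash
python3 - <<'E'
from h import *
S=bot.state();print(S['position'],S['tcp_rot'],S['width']*91.2,S['ft_force'])
p=viewer.capture('wrist');save(p,'wrist15')
a=viewer.capture('scene');b=viewer.capture('side')
cv2.imwrite('pics/c15.png',np.hstack([cv2.resize(q['pixels'][v-65:v+35,u-50:u+50,::-1],(390,390),interpolation=cv2.INTER_CUBIC) for q,u,v in((a,275,175),(b,220,165))]))
E
```

```text
[0.47349927 0.08709097 0.05274635] [-4.30537379e-05  1.36315761e-01  9.90665318e-01  4.88518064e-04] 31.228519996039932 [-3.38718664 -2.49414012  5.9435644 ]
```

View pics/wrist15.png

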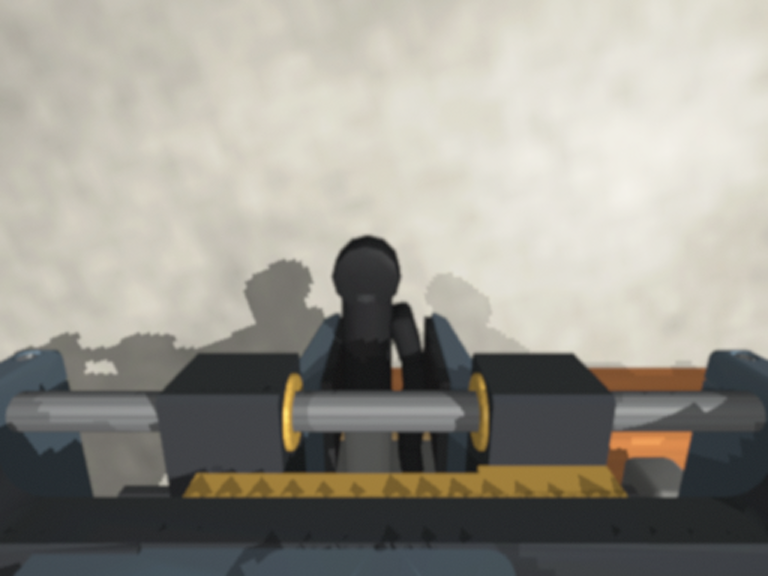

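View pics/c15.png

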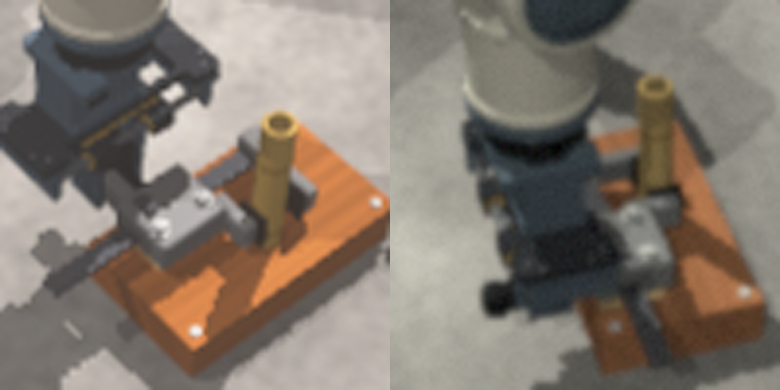

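jog_arm([
  [0,0,0,0,0,0,70],
  [0,0,0,0,0,0,70],
  [0,0,0,0,0,0,70],
  [0,0,0,0,0,0,70],
  [0,0,0,0,0,0,70],
  [0,0,0,0,0,0,70],
  [0,0,0,0,0,0,50],
  [0,0,0,0,0,0,38],
  [0,0,0,0,0,0,26],
  [0,0,0,0,0,0,26],
  [0,0,0,0,0,0,26],
  [0,0,0,0,0,0,26],
], force=15)

```text
clock: 17.95
position: [0.4727, 0.0872, 0.0527]
tcp_rot: [-0.001, 0.136, 0.991, 0.0]
ft_force: [-4.5, 3.8, 4.2]
width: 0.347
```

```bash
python3 - <<'E'
from h import *
S=bot.state();print(S['position'],S['tcp_rot'],S['width']*91.2,S['ft_force'])
a=viewer.capture('scene');b=viewer.capture('side')
cv2.imwrite('pics/c16.png',np.hstack([cv2.resize(q['pixels'][v-65:v+35,u-50:u+50,::-1],(390,390),interpolation=cv2.INTER_CUBIC) for q,u,v in((a,275,175),(b,220,165))]))
E
```

```text
[0.47273568 0.087209   0.05269456] [-6.98664432e-04  1.36268016e-01  9.90671657e-01  4.56187781e-04] 31.61918025585719 [-4.52360791  3.83155255  4.16636761]
```

View pics/c16.png

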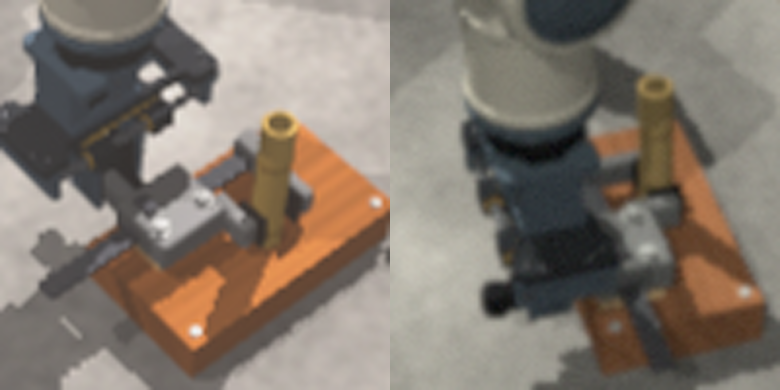

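jog_arm([
  [-0.5,0,0,0,0,0,70],
  [-0.5,0,0,0,0,0,70],
  [-0.5,0,0,0,0,0,70],
  [-0.5,0,0,0,0,0,70],
  [-0.5,0,0,0,0,0,70],
  [-0.5,0,0,0,0,0,70],
  [-0.5,0,0,0,0,0,50],
  [-0.5,0,0,0,0,0,38],
  [-0.5,0,0,0,0,0,26],
  [-0.5,0,0,0,0,0,26],
  [-0.5,0,0,0,0,0,26],
  [-0.5,0,0,0,0,0,26],
], force=15)

```text
clock: 19.55
position: [0.4726, 0.0872, 0.0527]
tcp_rot: [-0.001, 0.136, 0.991, 0.001]
ft_force: [-4.4, 3.8, 4.7]
width: 0.342
```

```bash
python3 - <<'E'
from h import *
S=bot.state();print(S['position'],S['tcp_rot'],S['width']*91.2,S['ft_force'])
a=viewer.capture('scene');b=viewer.capture('side')
cv2.imwrite('pics/c17.png',np.hstack([cv2.resize(q['pixels'][v-65:v+35,u-50:u+50,::-1],(390,390),interpolation=cv2.INTER_CUBIC) for q,u,v in((a,275,175),(b,220,165))]))
E
```

```text
[0.4726039  0.08724073 0.0527168 ] [-1.18926694e-03  1.36263484e-01  9.90671788e-01  5.06846882e-04] 31.21218288306377 [-4.43838184  3.80680893  4.70991682]
```

View pics/c17.png

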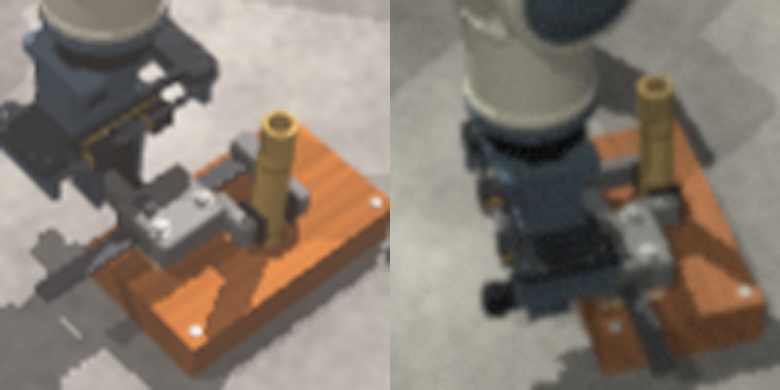

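jog_arm([
  [-0.5,0,0,0,0,0,70],
  [-0.5,0,0,0,0,0,70],
  [-0.5,0,0,0,0,0,70],
  [-0.5,0,0,0,0,0,70],
  [-0.5,0,0,0,0,0,70],
  [-0.5,0,0,0,0,0,70],
  [-0.5,0,0,0,0,0,50],
  [-0.5,0,0,0,0,0,38],
  [-0.5,0,0,0,0,0,26],
  [-0.5,0,0,0,0,0,26],
  [-0.5,0,0,0,0,0,26],
  [-0.5,0,0,0,0,0,26],
], force=15)

```text
clock: 21.15
position: [0.4727, 0.088, 0.0528]
tcp_rot: [-0.002, 0.136, 0.991, 0.001]
ft_force: [-3.7, 12.8, 4.9]
width: 0.355
```

```bash
python3 - <<'E'
from h import *
S=bot.state();print(S['position'],S['tcp_rot'],S['width']*91.2,S['ft_force'],S['torque'])
a=viewer.capture('scene');b=viewer.capture('side')
cv2.imwrite('pics/c18.png',np.hstack([cv2.resize(q['pixels'][v-65:v+35,u-50:u+50,::-1],(390,390),interpolation=cv2.INTER_CUBIC) for q,u,v in((a,275,175),(b,220,165))]))
E
```

```text
[0.47267368 0.08799087 0.05282605] [-0.00150139  0.13626234  0.99067111  0.00103453] 32.359437765811776 [-3.66230058 12.75003049  4.8748874 ] [2.36378455 0.38378497 0.34228887]
```

View pics/c18.png

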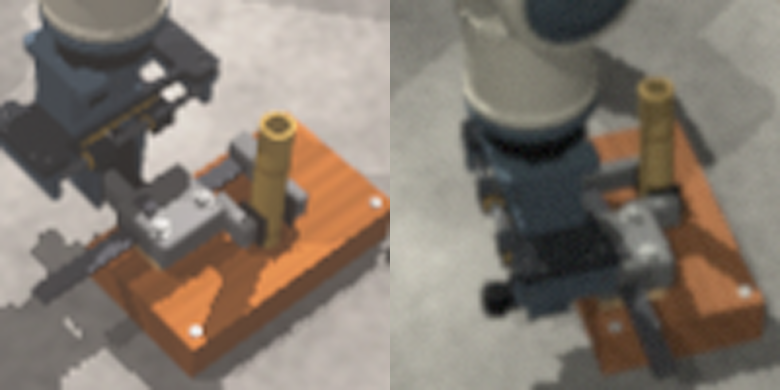

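jog_arm([
  [0,0,0,0,0,0,26],
  [0,0,0,0,0,0,26],
  [0,0,0,0,0,0,26],
], force=15)

```text
clock: 21.62
position: [0.4727, 0.0882, 0.0528]
tcp_rot: [-0.002, 0.136, 0.991, 0.001]
ft_force: [-0.4, 6.0, 1.1]
width: 0.359
```

```bash
python3 - <<'E'
from h import *
t=np.radians(-15.7);c,s=np.cos(t),np.sin(t);J=np.array([[c,s,0],[-s,c,0],[0,0,1]])
for i in range(4):
    S=bot.state();b=viewer.capture('side');d=J@(S['position']-[.6062,.1293,0]);w=S['width']*91.2
    print('TCP jig',(d*1000).round(1),'w',w.round(2),'faces',d[1]*1000+w/2,d[1]*1000-w/2,'F',(J@S['ft_force']).round(1))
a=viewer.capture('scene')
for q,n in((a,'a19'),(b,'b19')): np.savez(n+'.npz',T=c2w(q),px=q['pixels'],k=[q['fx'],q['fy'],q['cx'],q['cy']])
# cane shift between c14/c17/c18 crops and now
new=np.hstack([cv2.resize(q['pixels'][v-65:v+35,u-50:u+50,::-1],(390,390),interpolation=cv2.INTER_CUBIC) for q,u,v in((a,275,175),(b,220,165))])
cv2.imwrite('pics/c19.png',new)
rois={'scene':(245,300,105,190),'side':(390+240,390+285,70,150)}
ref=cv2.imread('pics/c15.png')
for n in('c14','c17','c18','c19'):
    im=cv2.imread(f'pics/{n}.png');
    for k,(x0,x1,y0,y1) in rois.items():
        tpl=cv2.cvtColor(ref[y0:y1,x0:x1],cv2.COLOR_BGR2GRAY);sr=cv2.cvtColor(im[y0-15:y1+15,x0-15:x1+15],cv2.COLOR_BGR2GRAY)
        r=cv2.matchTemplate(sr,tpl,cv2.TM_CCOEFF_NORMED);print(n,k,np.array(cv2.minMaxLoc(r)[3])-15,round(cv2.minMaxLoc(r)[1],3))
Y=np.array([-s,c])
for q in(a,b):print('1.5mm shift ->',(proj(q,[.6062,.1293,.16],c2w(q))-proj(q,[.6062+.0015*Y[0],.1293+.0015*Y[1],.16],c2w(q)))*3.9)
E
```

```text
Traceback (most recent call last):
AttributeError: 'float' object has no attribute 'round'
```

```bash
python3 - <<'E'
from h import *
t=np.radians(-15.7);c,s=np.cos(t),np.sin(t);J=np.array([[c,s,0],[-s,c,0],[0,0,1]])
for i in range(4):
    S=bot.state();b=viewer.capture('side');d=J@(S['position']-[.6062,.1293,0]);w=float(S['width'])*91.2
    print('TCP jig',(d*1000).round(1),'w',round(w,2),'faces',d[1]*1000+w/2,d[1]*1000-w/2,'F',(J@S['ft_force']).round(1))
a=viewer.capture('scene')
for q,n in((a,'a19'),(b,'b19')): np.savez(n+'.npz',T=c2w(q),px=q['pixels'],k=[q['fx'],q['fy'],q['cx'],q['cy']])
new=np.hstack([cv2.resize(q['pixels'][v-65:v+35,u-50:u+50,::-1],(390,390),interpolation=cv2.INTER_CUBIC) for q,u,v in((a,275,175),(b,220,165))])
cv2.imwrite('pics/c19.png',new)
rois={'scene':(245,300,105,190),'side':(390+240,390+285,70,150)}
ref=cv2.imread('pics/c15.png')
for n in('c14','c17','c18','c19'):
    im=cv2.imread(f'pics/{n}.png');
    for k,(x0,x1,y0,y1) in rois.items():
        tpl=cv2.cvtColor(ref[y0:y1,x0:x1],cv2.COLOR_BGR2GRAY);sr=cv2.cvtColor(im[y0-15:y1+15,x0-15:x1+15],cv2.COLOR_BGR2GRAY)
        r=cv2.matchTemplate(sr,tpl,cv2.TM_CCOEFF_NORMED);print(n,k,np.array(cv2.minMaxLoc(r)[3])-15,round(cv2.minMaxLoc(r)[1],3))
Y=np.array([-s,c])
for q in(a,b):print('1.5mm shift ->',(proj(q,[.6062,.1293,.16],c2w(q))-proj(q,[.6062+.0015*Y[0],.1293+.0015*Y[1],.16],c2w(q)))*3.9)
E
```

```text
TCP jig [-117.4  -75.7   52.8] w 33.44 faces -58.97524682525358 -92.41222895848227 F [-1.2  5.4 -0.4]
TCP jig [-117.4  -75.7   52.8] w 32.97 faces -59.21087322647176 -92.18310958897831 F [-1.5  6.1  0.2]
TCP jig [-117.4  -75.7   52.8] w 32.96 faces -59.23089709952475 -92.19123729233561 F [-2.4  6.1 -0.2]
TCP jig [-117.4  -75.7   52.9] w 32.57 faces -59.42841389383286 -91.99358924764732 F [-3.2  6.4 -0.1]
c14 scene [ 1 -1] 0.975
c14 side [0 0] 0.995
c17 scene [-1  1] 0.934
c17 side [0 0] 0.995
c18 scene [-3  2] 0.924
c18 side [1 1] 0.974
c19 scene [-3  2] 0.924
c19 side [1 2] 0.972
1.5mm shift -> [-1.42037541  0.94691409]
1.5mm shift -> [0.56890286 1.18700699]
```

View pics/c19.png

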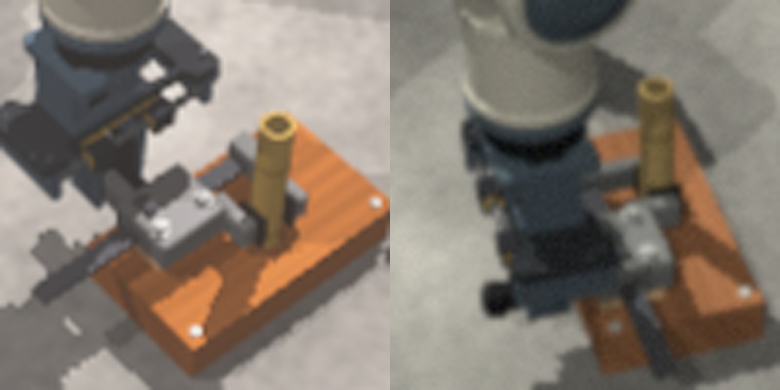

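jog_arm([
  [0,0,0,0,0,0,26],
  [0,0,0,0,0,0,26],
  [0,0,0,0,0,0,26],
  [0,0,0,0,0,0,26],
], force=20)

```text
clock: 22.42
position: [0.4726, 0.0881, 0.0528]
tcp_rot: [-0.002, 0.136, 0.991, 0.001]
ft_force: [0.2, 0.1, 0.6]
width: 0.358
```

```bash
python3 - <<'E'
from h import *
t=np.radians(-15.7);c,s=np.cos(t),np.sin(t);J=np.array([[c,s,0],[-s,c,0],[0,0,1]])
for i in range(6):
    S=bot.state();b=viewer.capture('side');d=J@(S['position']-[.6062,.1293,0]);w=float(S['width'])*91.2
    print(S['clock'],'TCP jig',(d*1000).round(1),'w',round(w,2),'faces',d[1]*1000+w/2,d[1]*1000-w/2,'F',(J@S['ft_force']).round(1),S['dq'].round(3))
a=viewer.capture('scene')
out=[]
for q,u,v in((a,294,145),(b,238,125)):
    Tq=c2w(q);G=6;w=32
    im=cv2.resize(q['pixels'][v-w:v+w,u-w:u+w,::-1],None,fx=G,fy=G,interpolation=cv2.INTER_CUBIC)
    for z in(.18,.09):
        for th in np.linspace(0,6.28,60):
            m=(proj(q,[.6062+.0015*s+.014*np.cos(th),.1293-.0015*c+.014*np.sin(th),z],Tq)-(u-w,v-w)+.5)*G-.5;cv2.circle(im,tuple(int(round(x)) for x in m),1,(255,0,0),-1)
    out.append(im)
cv2.imwrite('pics/c20.png',np.hstack(out))
E
```

```text
22.425 TCP jig [-117.4  -75.8   52.8] w 32.69 faces -59.46423002626355 -92.15850397344298 F [0.1 0.2 0.6] [ 0.    -0.001  0.001 -0.001  0.001 -0.001]
22.475 TCP jig [-117.4  -75.8   52.8] w 32.32 faces -59.62636833755664 -91.95119127346845 F [-1.2 -0.2  1.1] [ 0.     0.    -0.002  0.    -0.001  0.002]
22.525 TCP jig [-117.4  -75.8   52.8] w 32.31 faces -59.62968523424505 -91.94383281688144 F [-0.2 -1.1 -0.3] [-0.     0.001  0.    -0.001  0.001  0.001]
22.575 TCP jig [-117.5  -75.8   52.8] w 32.44 faces -59.56448291497329 -92.00731213304994 F [-0.1 -0.3  0.1] [ 0.    -0.001 -0.001  0.001 -0.     0.   ]
22.625 TCP jig [-117.5  -75.8   52.8] w 32.56 faces -59.51019328878604 -92.06528851015557 F [-0.4 -1.1  0.5] [-0.002  0.002 -0.    -0.     0.001 -0.001]
22.675 TCP jig [-117.4  -75.8   52.8] w 32.75 faces -59.393525533197945 -92.14760863614227 F [-1.2 -2.2  0.6] [-0.    -0.001 -0.    -0.001 -0.    -0.001]
```

View pics/c20.png

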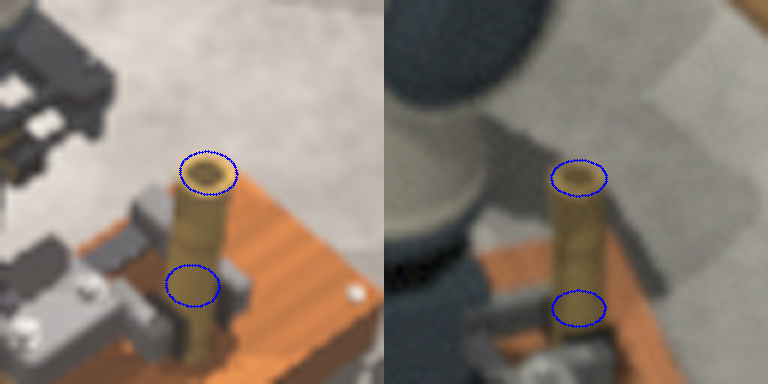

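```bash
python3 - <<'E'
from h import *
ws=[]
for i in range(3):
    S=bot.state();p=viewer.capture('wrist');ws.append(float(S['width'])*91.2)
print(np.round(ws,2),S['ft_force'])
save(p,'wrist20')
o=cv2.imread('pics/wrist15.png');n=cv2.imread('pics/wrist20.png')
f=lambda i:cv2.resize(i[225:395,290:490],None,fx=1.95,fy=1.95)
cv2.imwrite('pics/c21.png',np.hstack([f(o),f(n)]))
E
```

```text
[32.8  32.59 32.86] [-1.06725798 -1.21560523  0.58668551]
```

View pics/c21.png

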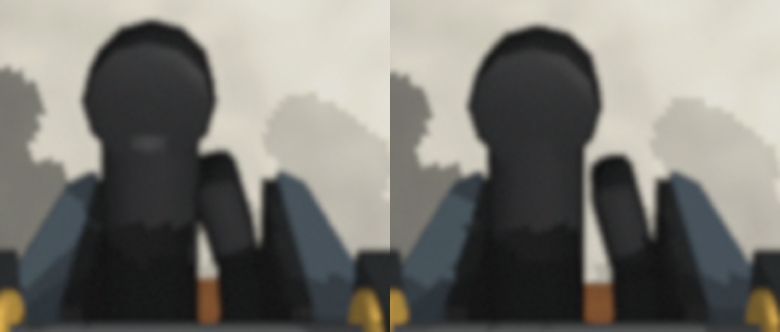

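The trigger now stands visibly short of its full-squeeze stop: there's a gap at (587,180) on the right that is closed on the left. So the push is going into the clamped cane. I'm handing in while holding the squeeze.

```bash
python3 - <<'E'
from h import *
print(ticket.finish_job());S=bot.state();print(S['clock'],S['width']*91.2,S['ft_force'])
E
```

```text
the job is handed in; nothing more can be done
None
the job is handed in; nothing more can be done
```

The cane stands in the bore and is clamped between the jaws. I handed in at about 23 s while still squeezing the trigger with a 20 N grip. The hand-in reports no verdict, so the points below are my own measurements.

**What I did:** I picked the tan cane out from the pink, orange and purple look-alikes and lowered it into the hole, feeling no reaction force on the way. I released it about 0.3 mm above the bottom, then pumped the trigger four times at 15 N. The first three squeezes ran to the stop and the fourth stalled part-way. I then raised the grip to 20 N.

**Last checks:**
- **Cane:** the scene and side pictures show it upright, with its top at the expected 180 mm and shifted about 1.5–2 mm onto the fixed jaw.
- **Trigger:** the finger opening is about 32.6 mm, against 31.2–31.6 mm at full squeeze. The wrist picture shows a gap that a full squeeze closes, so the push is reaching the cane.
- **Sideways load:** the net force on the tool is about 1–2 N, so trigger and handle carry roughly equal load.

**Not certain:**
- **Jaw force:** it was not measured. I estimate 20–40 N from the grip, between the 8 N needed and the 70 N limit.
- **Opening reading:** it wavers by about 0.3 mm.
- **Wrist camera:** it read about 2 mm off against the arm's own position, so I placed the cane by comparing foot and hole in the same view.
- **Networks:** they misplaced or missed the hole in the wrist pictures, so I used positions picked from the pictures instead.

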